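# Stack the specimen bins on their ledges and load the tall bottle

### The job

On the lab bench, take the upper of the two nested empty bins out and set it on the bin that holds the two jars, turned half a turn to it (yellow ends opposite) so that it rests level and centred on the ledges over the jars; then set the other empty bin on top of that one, turned half a turn again in the same way. Last, stand the tall amber bottle upright inside the top bin. Leave the jar bin where it is, its jars standing, and do not disturb the other things on the bench.

Things in the scene. Friction and masses are not known exactly. Their poses are not given: they have to be found in the camera images.
- jar_bin: White stack-nest bin holding two small jars, left or right of the middle, long axis roughly towards the robot. Outside 152 x 66 mm (x by y), 75 mm tall, walls 2, floor 3 mm, 150 g. Origin: centre of the underside; x points to its yellow end, z up. From 58 to 75 mm up, an upright rim band with flat, parallel long sides 66 mm apart outside; below it the walls taper to a 132 x 46 mm base.
- lower_bin: Empty bin like jar_bin (same size, origin, axes), standing on the bench on the other side, about square to jar_bin: its yellow end points roughly left (+y). upper_bin is nested in it at the start.
- upper_bin: Empty bin like jar_bin (same size, origin, axes), lying loose, nested in lower_bin, yellow ends together: its underside 30 mm, its rim 105 mm above the bench. Lift it straight up, gripped across the width at mid-length on the outside of its rim band; the equally wide rim of lower_bin begins 30 mm below its own rim, so fingers must stay above that.
- jar_bin_yellow (a point): Middle of jar_bin's yellow end at the rim, 75 mm from its origin along x and 75 mm above the underside. At a yellow end the middle of the wall stands out and both corners are stepped in, each with a flat ledge inside 60 mm above the underside; at the white end the corners stand out and the middle has such a ledge.
- lower_bin_yellow (a point): The same point on lower_bin. With the yellow ends on the same side a bin nests, underside 30 mm above that of the bin below. With the yellow ends opposite, it rests on the ledges, underside 60 mm above that of the bin below.
- upper_bin_yellow (a point): The same point on upper_bin. A stacked bin does not centre itself: it has about 8 mm of play each way inside the rim below, and the ledges hold it by friction.
- tall_bottle: Amber bottle with a blue cap, 30 mm diameter, 100 mm tall, 70 g; the cap is 26 mm in diameter, from 74 to 100 mm up. Origin: centre of the underside, z up. Stands on the bench between the bins; too tall for any bin but the top one, whose inner floor (42 mm wide) lies 3 mm above its underside.
- jar1: Small clear jar with a red cap, 28 mm diameter, 42 mm tall, 35 g, standing in the jar bin. Origin: centre of the underside. Leave it.
- jar2: Second such jar in the jar bin. Leave it.
- slide_case: Bystander: flat blue slide case 90 x 102 x 31 mm beyond the middle of the bench. Origin: centre of the underside.
- pump_bottle: Bystander: clear pump bottle 58 mm diameter, 167 mm tall, far left. Origin: centre of the underside.
- beaker: Bystander: glass beaker 64 mm diameter, 75 mm tall, near left. Origin: centre of the underside.
- slide_tray: Bystander: flat aluminium tray of glass slides 200 x 120 x 12 mm, far right. Origin: centre of the underside.
There are look-alikes about, which are no part of the job. Leave any black or red look-alike of the upper_bin alone. What is shaped like the lower_bin but red is not meant.

How it is judged:
By the outcome, as a careful person would: the job done as asked, in the order asked, and still so for the second after the job is handed in, with the robot touching nothing.
It also fails if it takes over 72 s, if anything falls off the work surface, if the arm or the gripper's body presses on something with over 40 N, if the wrist force passes 120 N, or if a joint passes its speed limit or range.

### The arm

A 7-joint arm with a two-finger parallel gripper is mounted at the origin on the work surface. World frame = base frame: x ahead of the robot, y to its left, z up, the work surface at z = 0. Lengths are in m, angles in rad, forces in N, time in s.
With the tool pointing down it reaches from about 0.4 to 0.925 m from the base axis. Payload 5.6 kg.
Tool frame: the origin (TCP) lies between the finger pads; the fingertips stand 22 mm ahead of it and the grasp point (between the pads) lies 3 mm ahead of it; z points along the fingers, x is the direction in which the jaws open and shut, and the axes are right-handed (so a half turn about z gives the same grasp; the last joint's range is limited). The gripper opens to 85 mm and grips with 20 to 120 N. Pads are 22 mm wide; open, the fingers measure 114 mm over their backs; the gripper's body (76 mm by 85 mm) begins 54 mm behind the grasp point. The pads swing forward as they close: fully open they stand 13 mm farther back than shut.
Start: joints at [-0.043, 0.468, -0.012, 1.603, 0.006, 1.071, -0.056], TCP at [0.65, -0, 0.253] pointing down, gripper open.
Joint ranges: [-2.53, 2.53], [-0.31, 2.02], [-1.57, 1.55], [0.28, 2.44], [-1.29, 4.43], [0.15, 1.84], [-2.92, 2.92]. Speed limits (rad/s): [2.57, 2.57, 3.14, 3.14, 3.14, 3.14, 3.14].

### API

Orientations are given as a 3x3 rotation matrix whose columns are the frame's x, y, z axes.
In Python, from rig import * gives the robot as it stands. The module is installed in compiled form; this text tells all that it offers.
- The arm moves only by the tool move_arm, never from a script. Its argument "motion" is a list of rows, each an object with "fingers": the opening, from 0 (shut) to 1 (fully open); "slide": the shift along the tool's x, y, z in mm, a list of three; "rot": the turn, a rotation vector about the tool's x, y, z in rad, a list of three. In form: [{"fingers": fingers, "slide": [dx, dy, dz], "rot": [rx, ry, rz]}, ...]. A call has 1 to 8 rows; each row is the pose to reach, as a shift and turn from the pose commanded when the call began, along the tool's axes at that moment; what a row does not reach only later rows make up. A row lasts 1/10 s, in which the tool goes at most 50 mm and 8.59 degrees, less where a joint would pass 70% of its speed; a pose out of reach is approached as far as the arm can. A call with a gripper value outside its range is refused whole. The fingers move at their own pace and stop on an object; the grip force is fixed at half the most. Time passes only in rows, so rows that repeat a pose let the fingers close. It gives the time, the measured TCP pose, the force and the opening at its end, in the units of the state.
- get_obs(): the state, without advancing time (a new reading comes with each control period).
- read_camera(name): name is "scene" or "side" or "wrist"; returns (picture, depth): 480x640x3 uint8, blue, green, red; 480x640 float32, m along the optical axis (not along the pixel's ray), 0 where there is no reading.
- camera_model(name): a dict with "fx", "fy", "cx", "cy" (pixels), "D" ([k1, k2, p1, p2, k3] as OpenCV has them; the pictures are not rectified), "extrinsics" (4x4, takes a point from camera to world coordinates). Camera axes: x right, y up, looking along -z (the intrinsics and any distortion apply to the point x, -y, -z); pixel columns grow to the right and rows downward; lengths in m; the calibration is good to about 2 mm. A picture is of the moment at which its call begins: read the wrist's pose just before it. camera_model takes no time and is no camera call; for the wrist camera it gives the pose at the moment of the call.
- sign_off(): hands the job in, once; it reports no verdict.
The state is a dict: "time": time; "joints": joint angles; "joint_velocities": joint speeds; "effort": joint torques, N m; "ee_pos": TCP position; "orientation": TCP orientation; "force": force on the tool from outside, world axes, zero at the start; "wrist_torque": the same for the moment, N m; "finger_gap": finger opening in m.
Only numpy, scipy, OpenCV 4.12 (cv2) and the standard library are available. Lean on these libraries where they do the work, as an engineer would, in place of code of your own. Each camera call takes 0.05 s, during which the arm holds its last target.

## Working session

There is one attempt and no reset: what is moved stays moved. The work goes in short steps, Python scripts to look and compute and a tool call to move; the robot and the scene stay as the last step left them, time stands still between calls to the robot, and variables do not carry over. Pictures are saved under pics/ and viewed, and the job is handed in when it is done.

Besides the shell and the picture viewer there is one more tool, called after "Call:" in YAML: its name, and indented under it one key for each argument. move_arm: Moves the arm, as the interface text tells. Its arguments: {"type":"object","properties":{"motion":{"type":"array"}},"required":["motion"]}

```bash
mkdir -p pics
python3 - <<'E'
from rig import *
import cv2,numpy as np,pickle
o=get_obs();print({k:np.round(v,3).tolist() for k,v in o.items()})
for n in ["scene","side","wrist"]:
    m=camera_model(n);p,d=read_camera(n)
    cv2.imwrite(f"pics/{n}0.png",p);np.savez(f"{n}0.npz",p=p,d=d,E=m["extrinsics"],K=[m["fx"],m["fy"],m["cx"],m["cy"]],D=m["D"])
    print(n,m["fx"],m["cx"],m["cy"],m["D"],np.round(m["extrinsics"],3).tolist())
E
```

```text
{'time': 0.0, 'joints': [-0.043, 0.468, -0.012, 1.604, 0.006, 1.071, -0.056], 'joint_velocities': [-0.001, -0.001, 0.001, -0.0, 0.002, -0.0, 0.002], 'effort': [-0.0, -53.237, 0.021, -25.13, 0.011, 0.008, -0.0], 'ee_pos': [0.649, -0.0, 0.252], 'orientation': [[1.0, -0.0, -0.002], [-0.0, -1.0, -0.0], [-0.002, 0.0, -1.0]], 'force': [-0.034, -0.198, -0.363], 'wrist_torque': [0.017, -0.014, -0.007], 'finger_gap': 0.085}
scene 462.5204547951215 320.2404770203111 239.45812424916306 [0.01650679 0.         0.         0.         0.        ] [[-0.633, -0.662, 0.401, 0.988], [0.774, -0.54, 0.331, 0.391], [-0.003, 0.52, 0.854, 1.029], [0.0, 0.0, 0.0, 1.0]]
side 537.8992923917018 318.90642490492354 239.78456647001386 [-0.16205695  0.          0.          0.          0.        ] [[-0.966, 0.151, -0.212, 0.303], [-0.26, -0.537, 0.803, 1.016], [0.007, 0.83, 0.557, 0.81], [0.0, 0.0, 0.0, 1.0]]
wrist 401.9352985100625 319.19857154455286 242.45734402184698 [0.00030692 0.         0.         0.         0.        ] [[1.0, 0.001, 0.002, 0.649], [-0.002, 0.958, 0.288, 0.074], [-0.002, -0.288, 0.958, 0.373], [0.0, 0.0, 0.0, 1.0]]
```

View pics/scene0.png

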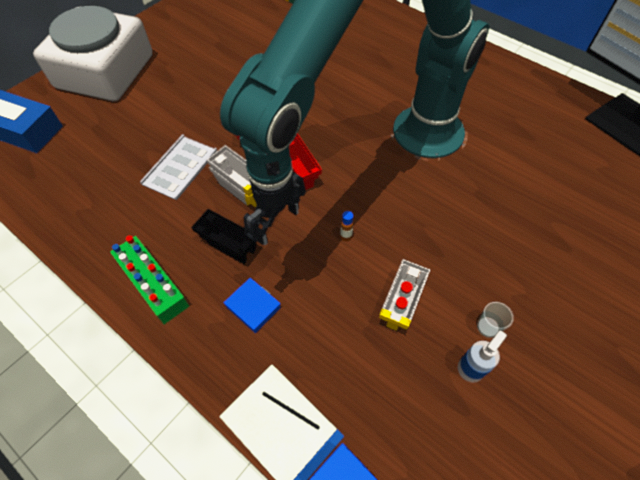

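View pics/side0.png

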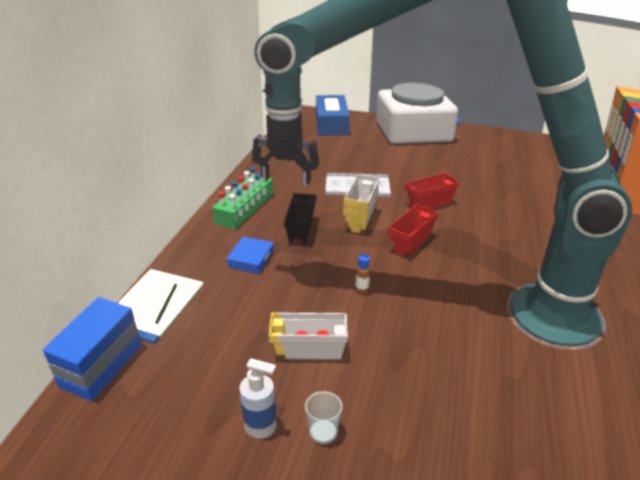

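View pics/wrist0.png

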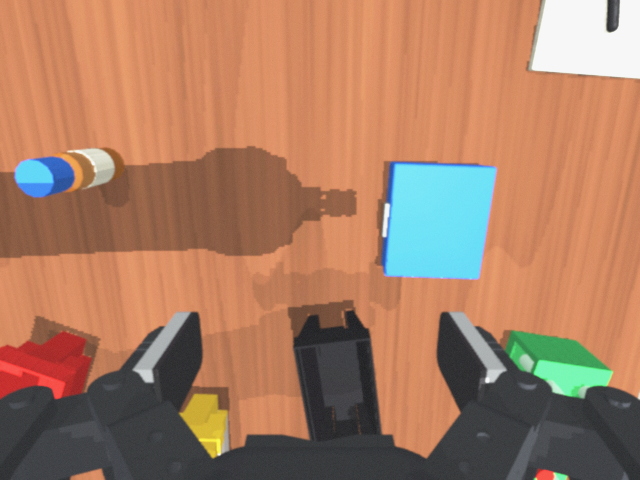

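```bash
cat > h.py <<'E'
import cv2,numpy as np
def ld(n): 
    z=np.load(n+".npz");return z
def rays(z,px):
    K=z["K"];A=np.array([[K[0],0,K[2]],[0,K[1],K[3]],[0,0,1]])
    u=cv2.undistortPoints(np.array(px,float).reshape(-1,1,2),A,z["D"]).reshape(-1,2)
    d=np.c_[u[:,0],-u[:,1],-np.ones(len(u))]
    E=z["E"];return E[:3,3],d@E[:3,:3].T
def plane(z,px,h):
    o,d=rays(z,px);return o+d*((h-o[2])/d[:,2])[:,None]
def cloud(z):
    v,u=np.nonzero(z["d"]>0);o,d=rays(z,np.c_[u,v])
    return np.c_[u,v],o+d*z["d"][v,u][:,None]
def crop(n,x0,y0,x1,y1,s,out):
    p=ld(n)["p"][y0:y1,x0:x1];cv2.imwrite(out,cv2.resize(p,None,fx=s,fy=s,interpolation=cv2.INTER_CUBIC))
E
python3 - <<'E'
from h import *
crop("scene0",190,120,340,260,4,"pics/c1.png")
crop("scene0",330,200,450,340,4,"pics/c2.png")
crop("side0",260,160,450,370,3,"pics/c3.png")
for n in ["scene0","side0","wrist0"]:
    z=ld(n);px,P=cloud(z);p=z["p"][px[:,1],px[:,0]]
    hsv=cv2.cvtColor(p[None],cv2.COLOR_BGR2HSV)[0]
    y=(abs(hsv[:,0].astype(int)-27)<6)&(hsv[:,1]>150)&(hsv[:,2]>100)
    if y.sum():
        for q,w in zip(px[y][::25],P[y][::25]): print(n,q,np.round(w,3))
    # table height check
    t=(abs(P[:,2])<.02);print(n,"table z",np.median(P[t,2]))
E
```

```text
scene0 [639   1] [-0.434  0.294  0.311]
scene0 [250 187] [ 0.546 -0.203  0.105]
scene0 [246 191] [ 0.557 -0.208  0.096]
scene0 [252 194] [ 0.544 -0.203  0.074]
scene0 [247 198] [ 0.555 -0.213  0.06 ]
scene0 [249 201] [ 0.551 -0.213  0.042]
scene0 [383 309] [0.588 0.241 0.067]
scene0 [385 312] [0.588 0.247 0.06 ]
scene0 [388 314] [0.587 0.255 0.059]
scene0 [382 317] [0.603 0.249 0.063]
scene0 [404 318] [0.573 0.288 0.06 ]
scene0 [388 320] [0.599 0.263 0.059]
scene0 [395 321] [0.595 0.278 0.069]
scene0 [398 322] [0.594 0.284 0.072]
scene0 [400 323] [0.594 0.289 0.074]
scene0 [403 324] [0.591 0.295 0.072]
scene0 [407 325] [0.589 0.304 0.075]
scene0 [396 327] [0.589 0.283 0.027]
scene0 table z 0.00015503346570922005
side0 [622  92] [-0.231 -0.794  0.315]
side0 [636  94] [-0.282 -0.804  0.313]
side0 [351 202] [ 0.538 -0.203  0.1  ]
side0 [347 204] [ 0.55  -0.207  0.09 ]
side0 [350 205] [ 0.54  -0.201  0.091]
side0 [355 206] [ 0.528 -0.208  0.087]
side0 [361 207] [ 0.511 -0.201  0.09 ]
side0 [345 209] [ 0.554 -0.203  0.076]
side0 [348 210] [ 0.545 -0.202  0.075]
side0 [352 211] [ 0.534 -0.
[... 2972 characters left out ...]
433] [ 0.548 -0.203  0.068]
wrist0 [210 434] [ 0.547 -0.202  0.069]
wrist0 [208 435] [ 0.546 -0.202  0.071]
wrist0 [206 436] [ 0.545 -0.2    0.074]
wrist0 [205 437] [ 0.543 -0.203  0.072]
wrist0 [205 438] [ 0.544 -0.202  0.075]
wrist0 [205 439] [ 0.544 -0.202  0.076]
wrist0 [206 440] [ 0.545 -0.203  0.075]
wrist0 [208 441] [ 0.544 -0.212  0.067]
wrist0 [211 442] [ 0.547 -0.213  0.068]
wrist0 [216 443] [ 0.552 -0.212  0.07 ]
wrist0 [203 445] [0.627 0.017 0.314]
wrist0 [211 446] [ 0.548 -0.212  0.073]
wrist0 [220 447] [ 0.556 -0.213  0.073]
wrist0 [214 449] [ 0.555 -0.203  0.086]
wrist0 [212 451] [ 0.554 -0.203  0.089]
wrist0 [215 453] [ 0.556 -0.204  0.089]
wrist0 table z 0.000407901603387939
```

View pics/c1.png

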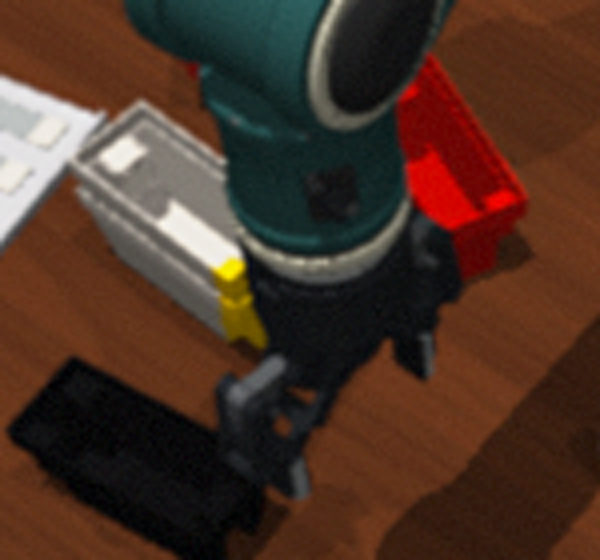

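View pics/c2.png

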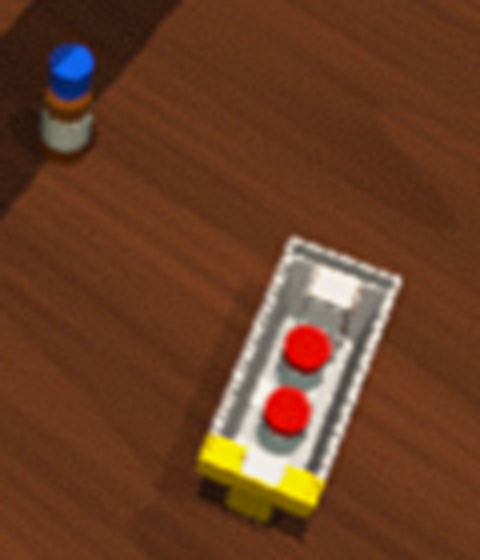

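View pics/c3.png

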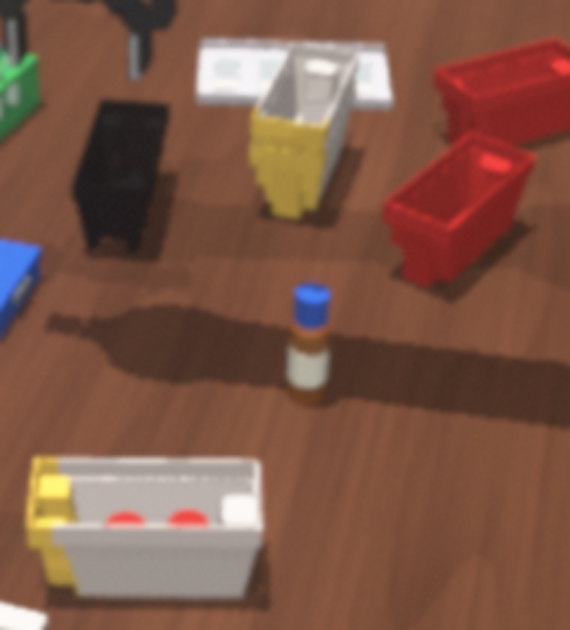

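Run:
```python
from h import *
for n in ["scene0","side0"]:
    z=ld(n);px,P=cloud(z)
    for nm,(x0,x1,y0,y1,a,b) in dict(jar=(.4,.65,.18,.36,.068,.082),up=(.4,.6,-.38,-.18,.098,.112)).items():
        m=(P[:,0]>x0)&(P[:,0]<x1)&(P[:,1]>y0)&(P[:,1]<y1)&(P[:,2]>a)&(P[:,2]<b)
        Q=P[m];print(n,nm,m.sum(),cv2.minAreaRect(Q[:,:2].astype(np.float32)*1000),np.median(Q[:,2]), Q.min(0),Q.max(0))
    h=cv2.cvtColor(z["p"],cv2.COLOR_BGR2HSV)[px[:,1],px[:,0]]
    m=(P[:,0]>.4)&(P[:,0]<.65)&(abs(P[:,1]-.05)<.09)&(P[:,2]>.03)&(P[:,2]<.12)
    # bottle
    Q=P[m&(P[:,2]>.092)];print("bottle top",len(Q),np.median(Q,0),np.ptp(Q,axis=0))
    m2=(P[:,0]>.35)&(P[:,0]<.75)&(P[:,1]>-.1)&(P[:,1]<.15)&(P[:,2]>.01)&(P[:,2]<.12)
    bl=m2&(P[:,2]>.05);print(np.median(P[bl],0))
    # map objects: height image of scene
```

```text
scene0 jar 239 ((523.6444091796875, 255.71859741210938), (154.49671936035156, 65.78133392333984), 14.582613945007324) 0.0738895183164997 [0.4414547  0.20554021 0.06802218] [0.60614285 0.30623545 0.07836124]
scene0 up 192 ((521.4019165039062, -277.2784423828125), (154.7725830078125, 69.10425567626953), 87.78128814697266) 0.10315973719514165 [ 0.48426577 -0.35471109  0.0980278 ] [ 0.55783902 -0.2010848   0.11009852]
bottle top 87 [0.45685957 0.03859089 0.09926807] [0.02529205 0.02549431 0.01099645]
[0.46342538 0.04036458 0.08224037]
side0 jar 638 ((525.4078979492188, 256.14068603515625), (151.26544189453125, 73.31987762451172), 15.684367179870605) 0.07355879086057343 [0.44432979 0.2008643  0.06800119] [0.60573553 0.3075137  0.0806191 ]
side0 up 258 ((524.48193359375, -277.4981689453125), (166.5641326904297, 68.13996124267578), 87.57256317138672) 0.10375083888098502 [ 0.48793595 -0.36064115  0.09802137] [ 0.56054653 -0.19316647  0.11102023]
bottle top 97 [0.45721696 0.04212725 0.10145355] [0.02485717 0.02700055 0.01335695]
[0.45749118 0.04548483 0.07745402]
```

Run:
```python
from h import *
for n in ["side0","scene0"]:
    z=ld(n);px,P=cloud(z)
    m=(P[:,0]>.55)&(P[:,0]<.75)&(abs(P[:,1])<.05)&(P[:,2]>.15)&(P[:,2]<.28)
    Q=P[m];i=np.argsort(Q[:,2])[:40:4];print(n,np.round(Q[i],3).tolist())
```

```text
side0 [[0.692, -0.006, 0.248], [0.691, 0.002, 0.249], [0.693, -0.002, 0.25], [0.603, 0.006, 0.251], [0.606, 0.013, 0.252], [0.691, -0.005, 0.253], [0.607, 0.007, 0.254], [0.703, 0.01, 0.254], [0.698, 0.01, 0.255], [0.599, 0.003, 0.255]]
scene0 [[0.604, -0.007, 0.242], [0.695, 0.01, 0.246], [0.606, 0.008, 0.247], [0.698, 0.01, 0.249], [0.601, 0.01, 0.25], [0.606, 0.008, 0.251], [0.594, 0.007, 0.251], [0.605, -0.001, 0.252], [0.605, -0.008, 0.253], [0.698, 0.008, 0.254]]
```

Call:
move_arm:
  motion:
    - {"fingers":1,"slide":[-60,130,-20],"rot":[0,0,0.03]}
    - {"fingers":1,"slide":[-127,275,-40],"rot":[0,0,0.04]}
    - {"fingers":1,"slide":[-127,275,-40],"rot":[0,0,0.04]}
    - {"fingers":1,"slide":[-127,275,-40],"rot":[0,0,0.04]}
    - {"fingers":1,"slide":[-127,275,-40],"rot":[0,0,0.04]}
    - {"fingers":1,"slide":[-127,275,-40],"rot":[0,0,0.04]}
    - {"fingers":1,"slide":[-127,275,-40],"rot":[0,0,0.04]}
    - {"fingers":1,"slide":[-127,275,-40],"rot":[0,0,0.04]}

```text
time: 0.95
ee_pos: [0.5219, -0.277, 0.2934]
orientation: [[0.999, -0.044, 0.0], [-0.044, -0.999, -0.0], [0.0, 0.0, -1.0]]
force: [0.4, 1.2, -0.5]
finger_gap: 0.0853
```

```bash
cat > snap.py <<'E'
from rig import *
import cv2,numpy as np,sys
def snap(n,tag):
    m=camera_model(n);p,d=read_camera(n)
    cv2.imwrite(f"pics/{tag}.png",p);np.savez(f"{tag}.npz",p=p,d=d,E=m["extrinsics"],K=[m["fx"],m["fy"],m["cx"],m["cy"]],D=m["D"])
if __name__=="__main__":
    for a in sys.argv[1:]:
        n,t=a.split(":");snap(n,t)
E
python3 snap.py wrist:w1
python3 - <<'E'
from h import *
z=ld("w1");px,P=cloud(z)
for a,b,c in ((.095,.112,"up"),):
    m=(P[:,0]>.4)&(P[:,0]<.62)&(P[:,1]>-.38)&(P[:,1]<-.17)&(P[:,2]>a)&(P[:,2]<b)
    Q=P[m];print(c,m.sum(),cv2.minAreaRect(Q[:,:2].astype(np.float32)*1000),np.median(Q[:,2]),Q.min(0),Q.max(0))
E
```

```text
up 2185 ((521.3285522460938, -277.95660400390625), (152.20220947265625, 66.19463348388672), 87.87092590332031) 0.10480093588740952 [ 0.48579579 -0.35517796  0.09501329] [ 0.55652564 -0.20090132  0.10781955]
```

View pics/w1.png

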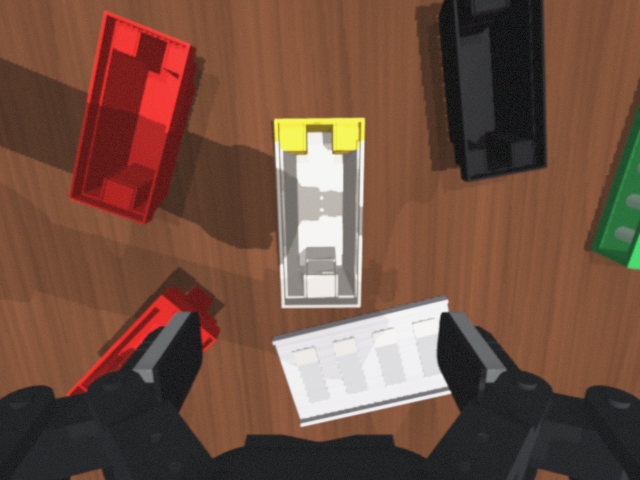

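Call:
move_arm:
  motion:
    - {"fingers":1,"slide":[-0.6,1,50],"rot":[0,0,-0.007]}
    - {"fingers":1,"slide":[-0.6,1,95],"rot":[0,0,-0.007]}
    - {"fingers":1,"slide":[-0.6,1,130],"rot":[0,0,-0.007]}
    - {"fingers":1,"slide":[-0.6,1,160],"rot":[0,0,-0.007]}
    - {"fingers":1,"slide":[-0.6,1,180],"rot":[0,0,-0.007]}
    - {"fingers":1,"slide":[-0.6,1,192],"rot":[0,0,-0.007]}
    - {"fingers":1,"slide":[-0.6,1,197],"rot":[0,0,-0.007]}
    - {"fingers":1,"slide":[-0.6,1,197],"rot":[0,0,-0.007]}

```text
time: 1.8
ee_pos: [0.5229, -0.275, 0.0961]
orientation: [[1.0, -0.032, -0.0], [-0.032, -1.0, 0.001], [-0.0, -0.001, -1.0]]
force: [-0.6, -0.2, 0.5]
finger_gap: 0.0853
```

Call:
move_arm:
  motion:
    - {"fingers":0.7,"slide":[0,0,0],"rot":[0,0,0]}
    - {"fingers":0.5,"slide":[0,0,0],"rot":[0,0,0]}
    - {"fingers":0.5,"slide":[0,0,0],"rot":[0,0,0]}
    - {"fingers":0.5,"slide":[0,0,0],"rot":[0,0,0]}
    - {"fingers":0.5,"slide":[0,0,0],"rot":[0,0,0]}

```text
time: 2.3
ee_pos: [0.5233, -0.2764, 0.0978]
orientation: [[0.999, -0.033, 0.003], [-0.033, -0.999, -0.001], [0.003, 0.001, -1.0]]
force: [-1.2, 1.0, 5.7]
finger_gap: 0.065
```

Run:
```python
from snap import *
for i in range(3):
    o=get_obs();print(o["time"],o["ee_pos"],o["force"],o["finger_gap"]);snap("side",f"s2_{i}")
from h import crop
crop("s2_2",290,100,450,260,4,"pics/s2c.png")
```

```text
2.3 [ 0.52333177 -0.27635058  0.09783795] [-1.2340554   0.97230377  5.66460348] 0.06503195053455829
2.35 [ 0.52332633 -0.27635294  0.09784494] [-0.64150553 -0.3502142   5.04010235] 0.065050343531383
2.4 [ 0.52335071 -0.2763416   0.09785067] [-0.724651   -0.14615038  6.96762807] 0.06494169790945369
```

View pics/s2c.png

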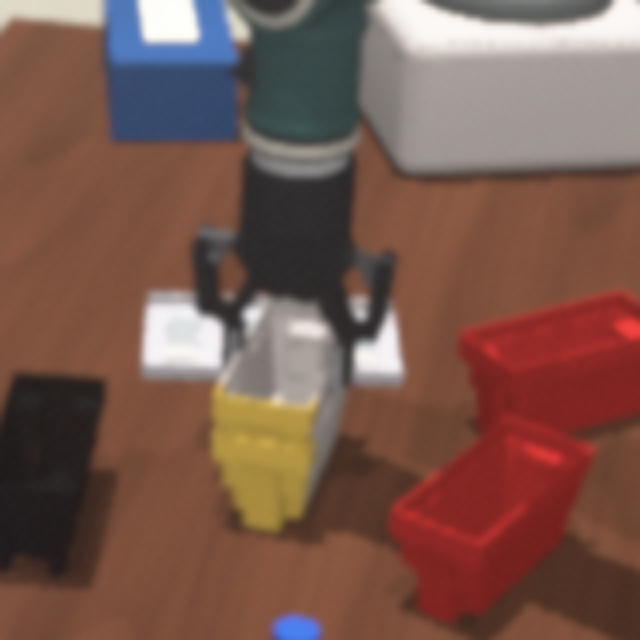

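Call:
move_arm:
  motion:
    - {"fingers":0.5,"slide":[0,0,-5],"rot":[0,0,0]}
    - {"fingers":0.5,"slide":[0,0,-15],"rot":[0,0,0]}
    - {"fingers":0.5,"slide":[0,0,-30],"rot":[0,0,0]}
    - {"fingers":0.5,"slide":[0,0,-50],"rot":[0,0,0]}
    - {"fingers":0.5,"slide":[0,0,-75],"rot":[0,0,0]}
    - {"fingers":0.5,"slide":[0,0,-100],"rot":[0,0,0]}
    - {"fingers":0.5,"slide":[0,0,-120],"rot":[0,0,0]}
    - {"fingers":0.5,"slide":[0,0,-120],"rot":[0,0,0]}

```text
time: 3.25
ee_pos: [0.5241, -0.277, 0.2205]
orientation: [[0.999, -0.033, 0.007], [-0.033, -0.999, -0.003], [0.007, 0.003, -1.0]]
force: [-0.7, -0.6, -1.1]
finger_gap: 0.0646
```

```bash
python3 snap.py side:s3 wrist:w3
python3 - <<'E'
from h import crop
crop("s3",260,60,460,260,4,"pics/s3c.png")
E
```

```text
(no output)
```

View pics/s3c.png

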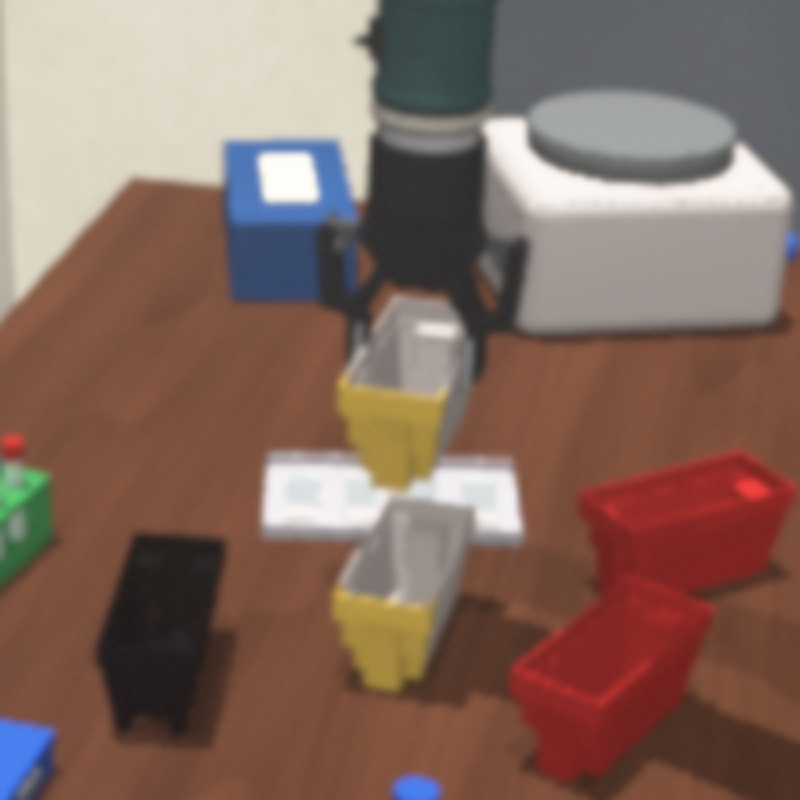

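View pics/w3.png

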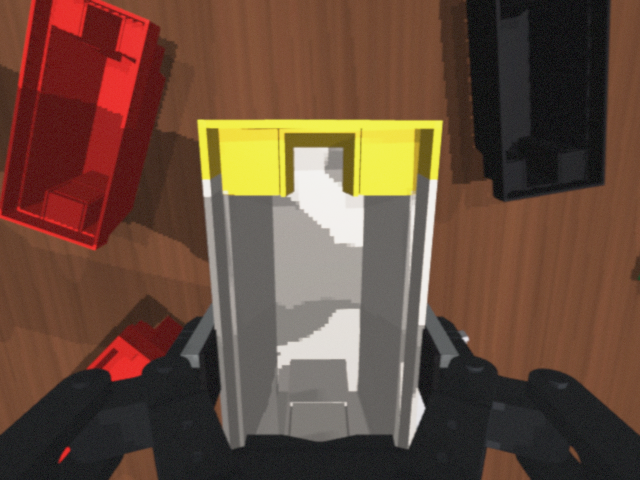

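```bash
cat >> h.py <<'E'
def inhand(tag,pos,R):
    z=ld(tag);px,P=cloud(z)
    T=(P-pos)@R  # tool frame
    hsv=cv2.cvtColor(z["p"],cv2.COLOR_BGR2HSV)[px[:,1],px[:,0]]
    nd=(hsv[:,2]>110)
    m=(abs(T[:,0])<.045)&(T[:,1]>-.1)&(T[:,1]<.1)&(T[:,2]>-.022)&(T[:,2]<.01)&nd
    Q=T[m];px=px[m]
    # rim: top envelope per y slice
    for y0 in np.arange(-.08,.05,.01):
        s=Q[(Q[:,1]>=y0)&(Q[:,1]<y0+.01)]
        if len(s)>20:
            t=np.percentile(s[:,2],2);r=s[s[:,2]<t+.006]
            print("y%.2f n%d top z %.4f  x %.4f..%.4f"%(y0,len(s),t,np.percentile(r[:,0],.5),np.percentile(r[:,0],99.5)))
    print("ymin",np.percentile(Q[:,1],[0,.1,.5,1]))
E
python3 - <<'E'
from h import *
R=np.array([[0.999,-.033,.007],[-.033,-.999,-.003],[.007,.003,-1]]);
inhand("w3",np.array([.5241,-.277,.2205]),R)
E
```

```text
y-0.08 n3271 top z -0.0069  x -0.0346..0.0311
y-0.07 n4381 top z -0.0064  x -0.0349..0.0313
y-0.06 n3308 top z -0.0064  x -0.0348..0.0313
y-0.05 n840 top z -0.0067  x -0.0348..0.0312
y-0.04 n786 top z -0.0067  x -0.0350..0.0312
y-0.03 n724 top z -0.0066  x -0.0350..0.0313
y-0.02 n794 top z -0.0206  x -0.0398..0.0355
y-0.01 n570 top z -0.0204  x -0.0385..0.0348
y-0.00 n408 top z -0.0065  x -0.0346..0.0304
y0.01 n508 top z -0.0070  x -0.0352..0.0309
y0.02 n464 top z -0.0063  x -0.0352..0.0309
y0.03 n190 top z -0.0055  x -0.0338..0.0304
y0.04 n84 top z 0.0080  x -0.0336..0.0283
ymin [-0.07454387 -0.07453018 -0.07449663 -0.07427373]
```

Call:
move_arm:
  motion:
    - {"fingers":0.5,"slide":[0,0,-20],"rot":[0,0,-0.05]}
    - {"fingers":0.5,"slide":[0,-5,-50],"rot":[0,0,-0.15]}
    - {"fingers":0.5,"slide":[5,-20,-85],"rot":[0,0,-0.28]}
    - {"fingers":0.5,"slide":[13,-50,-120],"rot":[0,0,-0.4]}
    - {"fingers":0.5,"slide":[22,-85,-150],"rot":[0,0,-0.53]}
    - {"fingers":0.5,"slide":[32,-122,-170],"rot":[0,0,-0.66]}
    - {"fingers":0.5,"slide":[42,-160,-180],"rot":[0,0,-0.79]}
    - {"fingers":0.5,"slide":[53,-200,-180],"rot":[0,0,-0.92]}

```text
time: 4.15
ee_pos: [0.5823, -0.0768, 0.3968]
orientation: [[0.628, 0.778, 0.001], [0.778, -0.628, -0.0], [0.0, 0.001, -1.0]]
force: [1.4, 0.2, -1.8]
finger_gap: 0.0653
```

Call:
move_arm:
  motion:
    - {"fingers":0.5,"slide":[36,-16,0],"rot":[0,0,-0.1]}
    - {"fingers":0.5,"slide":[75,-33,0],"rot":[0,0,-0.22]}
    - {"fingers":0.5,"slide":[115,-51,0],"rot":[0,0,-0.34]}
    - {"fingers":0.5,"slide":[156,-69,0],"rot":[0,0,-0.47]}
    - {"fingers":0.5,"slide":[197,-87,0],"rot":[0,0,-0.59]}
    - {"fingers":0.5,"slide":[238,-105,0],"rot":[0,0,-0.71]}
    - {"fingers":0.5,"slide":[278,-123,0],"rot":[0,0,-0.83]}
    - {"fingers":0.5,"slide":[312,-138,0],"rot":[0,0,-0.943]}

```text
time: 4.95
ee_pos: [0.6717, 0.2536, 0.3938]
orientation: [[-0.262, 0.965, -0.004], [0.965, 0.262, -0.0], [0.001, -0.003, -1.0]]
force: [0.1, 0.7, -1.6]
finger_gap: 0.0648
```

Call:
move_arm:
  motion:
    - {"fingers":0.5,"slide":[20,11,0],"rot":[0,0,0]}
    - {"fingers":0.5,"slide":[34,18,0],"rot":[0,0,0]}
    - {"fingers":0.5,"slide":[40,22,0],"rot":[0,0,0]}
    - {"fingers":0.5,"slide":[40,22,0],"rot":[0,0,0]}
    - {"fingers":0.5,"slide":[40,22,0],"rot":[0,0,0]}

```text
time: 5.45
ee_pos: [0.6834, 0.2939, 0.3962]
orientation: [[-0.254, 0.967, 0.0], [0.967, 0.254, -0.001], [-0.001, -0.0, -1.0]]
force: [0.3, 0.4, -1.3]
finger_gap: 0.0647
```

```bash
cat > meas.py <<'E'
from snap import *
from h import *
def rect(tag,pos,R,cx,cy,z0,z1,rad=.13):
    z=ld(tag);px,P=cloud(z)
    m=(np.hypot(P[:,0]-cx,P[:,1]-cy)<rad)&(P[:,2]>z0)&(P[:,2]<z1)
    Q=P[m];r=cv2.minAreaRect(Q[:,:2].astype(np.float32)*1000)
    print("world rect",m.sum(),r,np.median(Q[:,2]));return Q
E
python3 - <<'E'
from meas import *
o=get_obs();print(o["ee_pos"],o["orientation"]);np.savez("o4",pos=o["ee_pos"],R=o["orientation"]);snap("wrist","w4")
R=np.array(o["orientation"])
Q=rect("w4",o["ee_pos"],R,.524,.256,.066,.083)
T=(Q-o["ee_pos"])@R
print(T.min(0),T.max(0))
E
```

```text
[0.68343531 0.29386566 0.39617218] [[-2.54489785e-01  9.67075462e-01  2.47821265e-05]
 [ 9.67074633e-01  2.54489600e-01 -1.30290536e-03]
 [-1.26631459e-03 -3.07609938e-04 -9.99999151e-01]]
world rect 741 ((548.1358032226562, 262.9731750488281), (100.13725280761719, 66.09725952148438), 14.595126152038574) 0.07499157241155913
[-0.02815168 -0.1887546   0.31843869] [ 0.03800531 -0.08850653  0.32994486]
```

View pics/w4.png

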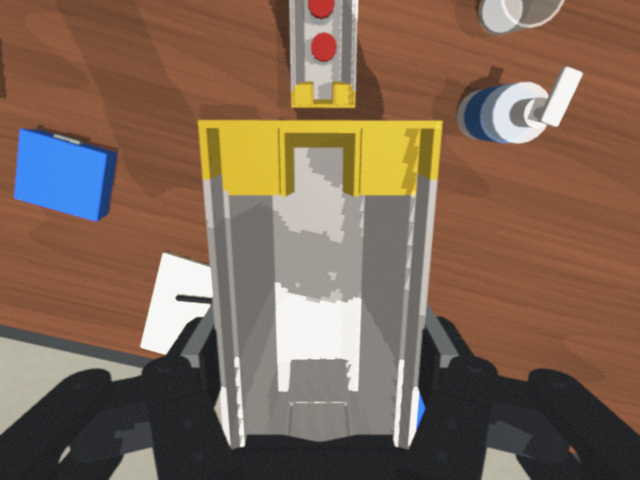

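Call:
move_arm:
  motion:
    - {"fingers":0.5,"slide":[1,-20,10],"rot":[0,0,0.002]}
    - {"fingers":0.5,"slide":[3,-50,30],"rot":[0,0,0.002]}
    - {"fingers":0.5,"slide":[5,-85,60],"rot":[0,0,0.002]}
    - {"fingers":0.5,"slide":[6,-120,100],"rot":[0,0,0.002]}
    - {"fingers":0.5,"slide":[6.5,-150,140],"rot":[0,0,0.002]}
    - {"fingers":0.5,"slide":[6.5,-166,180],"rot":[0,0,0.002]}
    - {"fingers":0.5,"slide":[6.5,-166,210],"rot":[0,0,0.002]}
    - {"fingers":0.5,"slide":[6.5,-166,226],"rot":[0,0,0.002]}

```text
time: 6.3
ee_pos: [0.5198, 0.2567, 0.1685]
orientation: [[-0.253, 0.968, -0.002], [0.968, 0.253, -0.002], [-0.002, -0.003, -1.0]]
force: [0.3, 0.2, -0.9]
finger_gap: 0.065
```

Call:
move_arm:
  motion:
    - {"fingers":0.5,"slide":[0,0,0],"rot":[0,0,0]}
    - {"fingers":0.5,"slide":[0,0,0],"rot":[0,0,0]}

```text
time: 6.5
ee_pos: [0.5217, 0.2586, 0.1712]
orientation: [[-0.253, 0.967, 0.001], [0.967, 0.253, 0.0], [-0.0, 0.001, -1.0]]
force: [0.6, 1.0, -1.0]
finger_gap: 0.0648
```

```bash
python3 snap.py side:s5 wrist:w5 scene:c5
python3 - <<'E'
from h import *
crop("s5",200,180,400,380,4,"pics/s5c.png")
E
```

```text
(no output)
```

View pics/s5c.png

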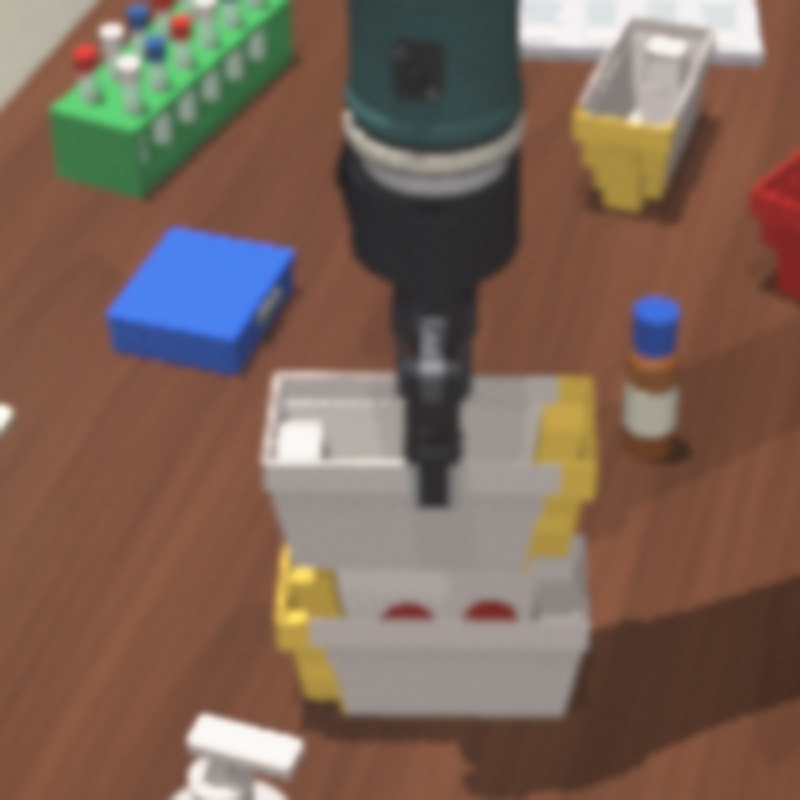

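View pics/w5.png

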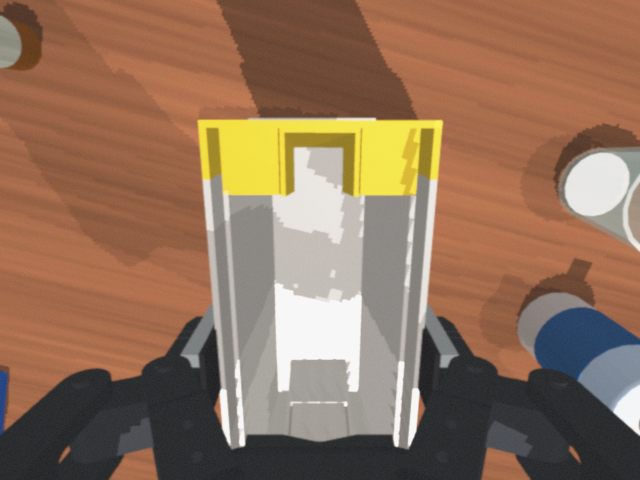

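Run:
```python
from h import *
from meas import rect
crop("w5",180,90,460,210,3,"pics/w5c.png")
z=ld("w5");E=z["E"];px,P=cloud(z)
m=(px[:,0]>220)&(px[:,0]<420)&(px[:,1]>105)&(px[:,1]<122)&(P[:,2]>.055)&(P[:,2]<.09)
Q=P[m];print(len(Q));
pos=np.array([.5217,.2586,.1712]);R=np.array([[-.253,.967,.001],[.967,.253,0],[0,.001,-1]])
T=(Q-pos)@R;print(T.min(0),T.max(0));
for q,t in list(zip(px[m],T))[::12]:print(q,np.round(t,4))
inhand("w5",pos,R)
for n in("s5","c5"):
    print(n);Q=rect(n,0,0,.523,.2565,.066,.082,.1);Q=rect(n,0,0,.523,.2565,.172,.186,.1)
```

```text
253
[-0.0361655  -0.0755049   0.09385533] [ 0.02970755 -0.07488394  0.09767584]
[248 118] [-0.0362 -0.0755  0.0972]
[261 118] [-0.0292 -0.0755  0.0956]
[273 118] [-0.023  -0.0755  0.096 ]
[285 118] [-0.0167 -0.0755  0.0946]
[297 118] [-0.0106 -0.0755  0.0959]
[309 118] [-0.0044 -0.0754  0.0959]
[321 118] [ 0.0018 -0.0754  0.0957]
[333 118] [ 0.0079 -0.0754  0.0957]
[346 118] [ 0.0147 -0.0754  0.0966]
[358 118] [ 0.0208 -0.0754  0.0954]
[370 118] [ 0.027  -0.0754  0.0954]
[255 119] [-0.0322 -0.075   0.095 ]
[267 119] [-0.0262 -0.075   0.0961]
[279 119] [-0.02   -0.075   0.0961]
[291 119] [-0.0138 -0.075   0.097 ]
[303 119] [-0.0076 -0.075   0.0961]
[315 119] [-0.0014 -0.0749  0.0968]
[327 119] [ 0.0049 -0.0749  0.0964]
[339 119] [ 0.0111 -0.0749  0.096 ]
[351 119] [ 0.0173 -0.0749  0.096 ]
[363 119] [ 0.0236 -0.0749  0.0968]
[375 119] [ 0.0295 -0.0749  0.0947]
y-0.08 n3614 top z -0.0093  x -0.0318..0.0338
y-0.07 n5645 top z -0.0087  x -0.0322..0.0341
y-0.06 n4804 top z -0.0088  x -0.0321..0.0339
y-0.05 n1750 top z -0.0093  x -0.0322..0.0339
y-0.04 n1621 top z -0.0092  x -0.0322..0.033
[... 267 characters left out ...]
..0.0336
y0.03 n764 top z -0.0084  x -0.0312..0.0328
y0.04 n329 top z -0.0007  x -0.0308..0.0317
ymin [-0.07443605 -0.07442247 -0.07436991 -0.07413979]
s5
world rect 425 ((525.3119506835938, 256.88812255859375), (151.77659606933594, 71.15513610839844), 15.980587005615234) 0.07272604952609252
world rect 658 ((523.379150390625, 264.9491271972656), (151.6784210205078, 83.97054290771484), 13.049588203430176) 0.1774752897947945
c5
world rect 108 ((524.2946166992188, 255.65493774414062), (154.0557861328125, 65.60062408447266), 14.758780479431152) 0.07356834726218786
world rect 207 ((558.6580200195312, 269.06195068359375), (82.42627716064453, 91.50204467773438), 14.7081880569458) 0.1784834790599148
```

View pics/w5c.png

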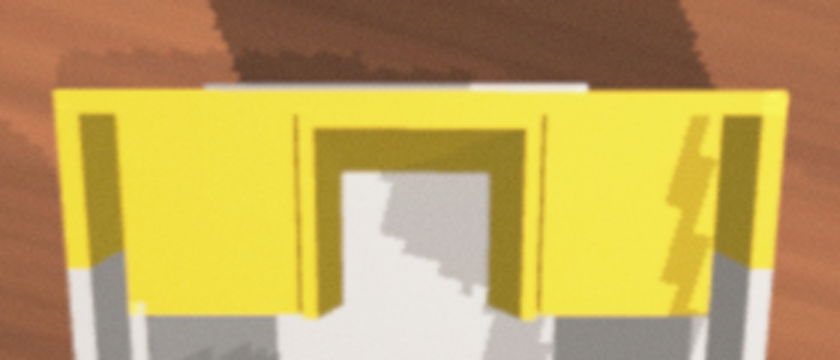

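Run:
```python
from h import *
o=np.load("o4.npz");R=o["R"];inhand("w4",o["pos"],R)
# camera in tool frame for w4
z=ld("w4");E=z["E"];print("cam in tool w4",(E[:3,3]-o["pos"])@R);print(np.round(R.T@E[:3,:3],4))
pos=np.array([.5217,.2586,.1712]);R=np.array([[-.253,.967,.001],[.967,.253,0],[0,.001,-1]])
E=ld("w5")["E"];print("w5",(E[:3,3]-pos)@R);print(np.round(R.T@E[:3,:3],4))
from rig import get_obs,camera_model
p=get_obs();E=camera_model("wrist")["extrinsics"];R=p["orientation"];print(p["ee_pos"],(E[:3,3]-p["ee_pos"])@R);print(np.round(R,4),np.round(R.T@E[:3,:3],4))
```

```text
y-0.08 n3807 top z -0.0088  x -0.0322..0.0335
y-0.07 n5573 top z -0.0082  x -0.0325..0.0337
y-0.06 n4336 top z -0.0082  x -0.0326..0.0337
y-0.05 n1318 top z -0.0086  x -0.0326..0.0336
y-0.04 n1102 top z -0.0086  x -0.0326..0.0337
y-0.03 n1023 top z -0.0086  x -0.0327..0.0336
y-0.02 n1075 top z -0.0217  x -0.0383..0.0388
y-0.01 n858 top z -0.0217  x -0.0366..0.0367
y-0.00 n760 top z -0.0100  x -0.0325..0.0328
y0.01 n900 top z -0.0086  x -0.0328..0.0333
y0.02 n822 top z -0.0083  x -0.0329..0.0332
y0.03 n631 top z -0.0075  x -0.0317..0.0325
y0.04 n265 top z 0.0012  x -0.0312..0.0313
ymin [-0.07490274 -0.07489102 -0.07464074 -0.07458438]
cam in tool w4 [ 0.00016849 -0.07459808 -0.12101284]
[[ 1.000e+00  2.100e-03 -6.000e-04]
 [ 1.900e-03 -9.572e-01 -2.894e-01]
 [-1.200e-03  2.894e-01 -9.572e-01]]
w5 [ 0.00050774 -0.0743069  -0.12152148]
[[ 9.995e-01  2.100e-03 -9.000e-04]
 [ 1.800e-03 -9.563e-01 -2.907e-01]
 [-1.700e-03  2.909e-01 -9.568e-01]]
[0.52198621 0.25940543 0.17192483] [ 0.00017896 -0.07459556 -0.12103897]
[[-2.537e-01  9.673e-01  2.700e-03]
 [ 9.673e-01  2.537e-01  1.100e-03]
 [ 4.000e-04  2.900e-03 -1.000e+00]] [[ 1.000e+00  2.200e-03 -6.000e-04]
 [ 2.000e-03 -9.572e-01 -2.894e-01]
 [-1.200e-03  2.894e-01 -9.572e-01]]
```

Call:
move_arm:
  motion:
    - {"fingers":0.5,"slide":[-3.7,-0.9,0],"rot":[0,0,0.0017]}
    - {"fingers":0.5,"slide":[-3.7,-0.9,8],"rot":[0,0,0.0017]}
    - {"fingers":0.5,"slide":[-3.7,-0.9,18],"rot":[0,0,0.0017]}
    - {"fingers":0.5,"slide":[-3.7,-0.9,28],"rot":[0,0,0.0017]}
    - {"fingers":0.5,"slide":[-3.7,-0.9,36],"rot":[0,0,0.0017]}
    - {"fingers":0.5,"slide":[-3.7,-0.9,40],"rot":[0,0,0.0017]}
    - {"fingers":0.5,"slide":[-3.7,-0.9,40],"rot":[0,0,0.0017]}
    - {"fingers":0.5,"slide":[-3.7,-0.9,40],"rot":[0,0,0.0017]}

```text
time: 7.45
ee_pos: [0.5211, 0.2556, 0.1303]
orientation: [[-0.253, 0.968, 0.0], [0.968, 0.253, 0.0], [0.0, 0.0, -1.0]]
force: [-0.1, -0.0, -1.5]
finger_gap: 0.0652
```

Run:
```python
from snap import *
o=get_obs();print(o["ee_pos"],o["orientation"],o["force"]);snap("wrist","w6")
o=get_obs();print(o["ee_pos"],o["force"])
from h import *
z=ld("w6");px,P=cloud(z);T=(P-o["ee_pos"])@np.array(o["orientation"])
m=(px[:,0]>220)&(px[:,0]<420)&(px[:,1]>100)&(px[:,1]<125)&(P[:,2]>.055)&(P[:,2]<.09)
print(m.sum(),T[m].min(0),T[m].max(0)) if m.sum() else print("none")
inhand("w6",o["ee_pos"],o["orientation"])
```

```text
[0.52111883 0.25557211 0.13027643] [[-2.52806108e-01  9.67516961e-01  5.45075569e-05]
 [ 9.67516958e-01  2.52806101e-01  1.07219945e-04]
 [ 8.99572723e-05  7.98428426e-05 -9.99999993e-01]] [-0.14274476 -0.0220972  -1.45607785]
[0.52125427 0.2556269  0.13052521] [-0.49672844 -0.3072746  -0.39071869]
none
y-0.08 n3969 top z -0.0086  x -0.0322..0.0335
y-0.07 n5581 top z -0.0080  x -0.0324..0.0337
y-0.06 n4542 top z -0.0081  x -0.0324..0.0337
y-0.05 n1682 top z -0.0084  x -0.0325..0.0336
y-0.04 n1573 top z -0.0084  x -0.0326..0.0335
y-0.03 n1471 top z -0.0084  x -0.0326..0.0334
y-0.02 n2750 top z -0.0217  x -0.0388..0.0392
y-0.01 n1270 top z -0.0217  x -0.0361..0.0369
y-0.00 n1154 top z -0.0085  x -0.0324..0.0328
y0.01 n1128 top z -0.0082  x -0.0328..0.0333
y0.02 n1056 top z -0.0082  x -0.0328..0.0333
y0.03 n701 top z -0.0074  x -0.0315..0.0324
y0.04 n280 top z 0.0007  x -0.0311..0.0313
ymin [-0.07504226 -0.07502802 -0.07497708 -0.07475461]
```

Call:
move_arm:
  motion:
    - {"fingers":0.5,"slide":[0,0.9,1.5],"rot":[0,0,0]}
    - {"fingers":0.5,"slide":[0,0.9,3],"rot":[0,0,0]}
    - {"fingers":0.5,"slide":[0,0.9,3.7],"rot":[0,0,0]}
    - {"fingers":0.5,"slide":[0,0.9,3.7],"rot":[0,0,0]}

```text
time: 7.9
ee_pos: [0.5224, 0.2559, 0.1279]
orientation: [[-0.253, 0.968, 0.001], [0.968, 0.253, 0.0], [-0.0, 0.001, -1.0]]
force: [-2.6, -1.8, 6.8]
finger_gap: 0.0648
```

Call:
move_arm:
  motion:
    - {"fingers":0.85,"slide":[0,0,0],"rot":[0,0,0]}
    - {"fingers":1,"slide":[0,0,0],"rot":[0,0,0]}
    - {"fingers":1,"slide":[0,0,0],"rot":[0,0,0]}
    - {"fingers":1,"slide":[0,0,0],"rot":[0,0,0]}

```text
time: 8.3
ee_pos: [0.5219, 0.2556, 0.1265]
orientation: [[-0.253, 0.968, -0.0], [0.968, 0.253, -0.0], [-0.0, -0.0, -1.0]]
force: [0.3, -0.6, 0.2]
finger_gap: 0.0851
```

Call:
move_arm:
  motion:
    - {"fingers":1,"slide":[0,0,-10],"rot":[0,0,0]}
    - {"fingers":1,"slide":[0,0,-40],"rot":[0,0,0]}
    - {"fingers":1,"slide":[0,10,-80],"rot":[0,0,0]}
    - {"fingers":1,"slide":[0,40,-120],"rot":[0,0,0]}
    - {"fingers":1,"slide":[0,55,-160],"rot":[0,0,0]}
    - {"fingers":1,"slide":[0,55,-180],"rot":[0,0,0]}
    - {"fingers":1,"slide":[0,55,-180],"rot":[0,0,0]}
    - {"fingers":1,"slide":[0,55,-180],"rot":[0,0,0]}

```text
time: 9.1
ee_pos: [0.5748, 0.2695, 0.3068]
orientation: [[-0.253, 0.967, 0.0], [0.967, 0.253, -0.0], [-0.0, 0.0, -1.0]]
force: [-0.8, -0.2, -1.0]
finger_gap: 0.085
```

Run:
```python
from meas import *
snap("wrist","w7");snap("side","s7")
for t in("w7","s7"):
    for a in((.066,.082),(.128,.142)): rect(t,0,0,.523,.2565,*a,.1)
crop("s7",200,180,400,380,4,"pics/s7c.png")
```

```text
world rect 1586 ((519.4713134765625, 255.25291442871094), (143.74073791503906, 48.707008361816406), 14.48401927947998) 0.07440158674865724
world rect 2663 ((523.7305297851562, 256.285400390625), (152.44854736328125, 66.31950378417969), 14.411320686340332) 0.13501991987252054
world rect 644 ((520.7032470703125, 274.01544189453125), (152.2921905517578, 45.48040771484375), 18.901229858398438) 0.07402619422702167
world rect 700 ((525.7718505859375, 256.0303955078125), (150.70034790039062, 72.42926025390625), 14.853673934936523) 0.13360770585792825
```

View pics/s7c.png

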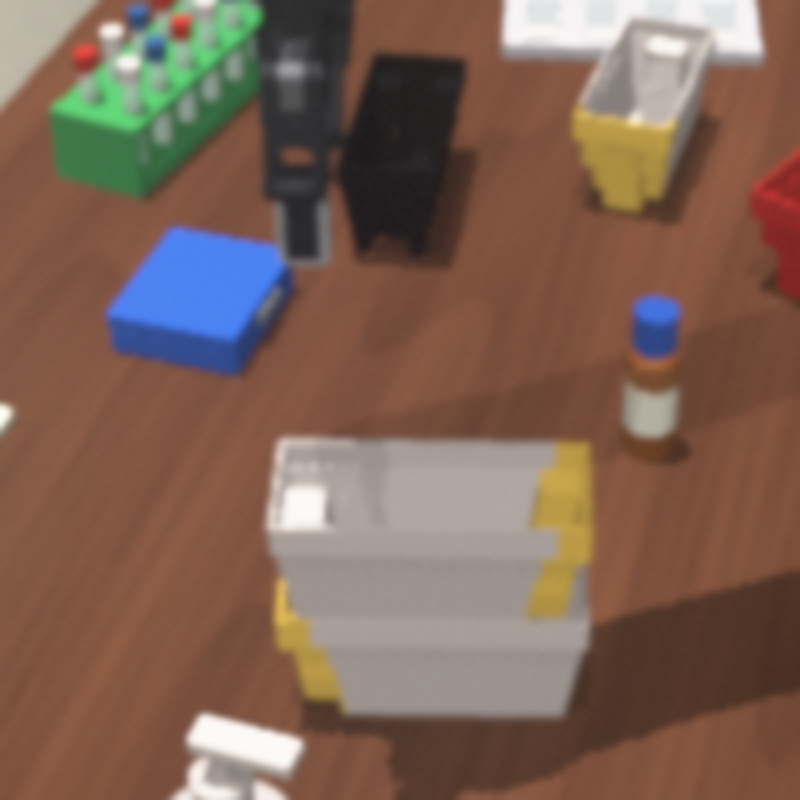

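View pics/w7.png

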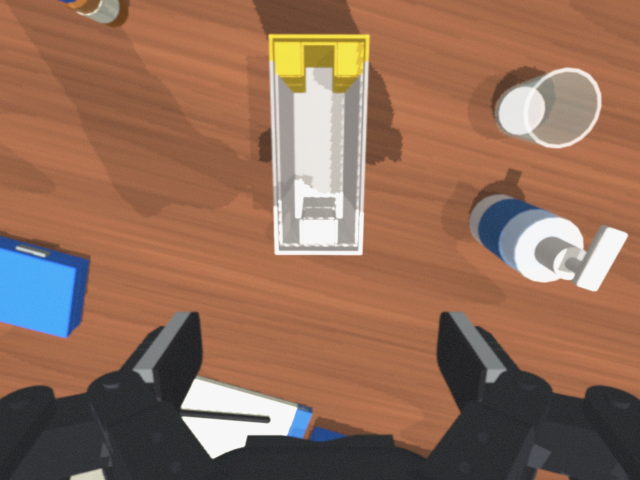

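Call:
move_arm:
  motion:
    - {"fingers":1,"slide":[-26,-9,0],"rot":[0,0,0.1]}
    - {"fingers":1,"slide":[-60,-22,0],"rot":[0,0,0.23]}
    - {"fingers":1,"slide":[-98,-36,0],"rot":[0,0,0.36]}
    - {"fingers":1,"slide":[-136,-50,0],"rot":[0,0,0.5]}
    - {"fingers":1,"slide":[-175,-64,0],"rot":[0,0,0.63]}
    - {"fingers":1,"slide":[-213,-78,0],"rot":[0,0,0.77]}
    - {"fingers":1,"slide":[-250,-92,0],"rot":[0,0,0.9]}
    - {"fingers":1,"slide":[-288,-106,0],"rot":[0,0,1.03]}

```text
time: 10.0
ee_pos: [0.544, -0.0374, 0.3053]
orientation: [[0.703, 0.711, -0.002], [0.711, -0.703, 0.0], [-0.002, -0.002, -1.0]]
force: [0.7, -0.8, -0.7]
finger_gap: 0.0853
```

Call:
move_arm:
  motion:
    - {"fingers":1,"slide":[-25,20,2],"rot":[0,0,0.13]}
    - {"fingers":1,"slide":[-55,45,4],"rot":[0,0,0.26]}
    - {"fingers":1,"slide":[-90,73,6],"rot":[0,0,0.4]}
    - {"fingers":1,"slide":[-122,100,8],"rot":[0,0,0.53]}
    - {"fingers":1,"slide":[-155,126,10],"rot":[0,0,0.66]}
    - {"fingers":1,"slide":[-178,145,10],"rot":[0,0,0.78]}
    - {"fingers":1,"slide":[-187.5,153,10],"rot":[0,0,0.831]}
    - {"fingers":1,"slide":[-187.5,153,10],"rot":[0,0,0.831]}

```text
time: 10.8
ee_pos: [0.5226, -0.2781, 0.2954]
orientation: [[0.999, -0.037, -0.002], [-0.037, -0.999, 0.0], [-0.002, -0.0, -1.0]]
force: [-0.6, 0.6, 0.6]
finger_gap: 0.0857
```

Call:
move_arm:
  motion:
    - {"fingers":1,"slide":[0,0,0],"rot":[0,0,0]}

```text
time: 10.9
ee_pos: [0.5238, -0.2749, 0.2959]
orientation: [[1.0, -0.031, -0.001], [-0.031, -1.0, 0.002], [-0.001, -0.002, -1.0]]
force: [-0.2, 0.6, -0.2]
finger_gap: 0.0852
```

Run:
```python
from meas import *
o=get_obs();print(o["ee_pos"],np.round(o["orientation"],4),np.round(o["joints"],2));snap("wrist","w8")
rect("w8",0,0,.522,-.277,.066,.082,.1)
```

```text
[ 0.52382386 -0.27488692  0.29589414] [[ 0.9995 -0.031  -0.001 ]
 [-0.031  -0.9995  0.0017]
 [-0.001  -0.0017 -1.    ]] [ 0.35  0.33  0.1   1.71 -0.04  1.11  0.43]
world rect 1706 ((521.3017578125, -277.88787841796875), (152.14291381835938, 66.1565933227539), 87.7971420288086) 0.07487151375891993
```

View pics/w8.png

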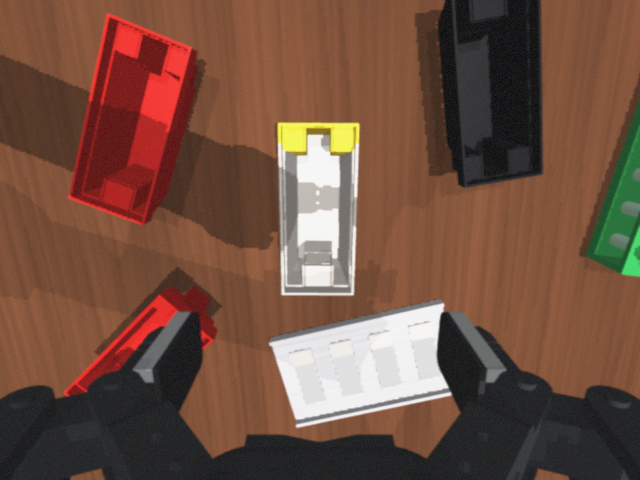

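Run:
```python
from rig import *
import numpy as np
o=get_obs();print(o["ee_pos"],np.round(o["orientation"],4),o["joint_velocities"])
```

```text
[ 0.52410143 -0.27446598  0.2961695 ] [[ 9.995e-01 -3.020e-02 -4.000e-04]
 [-3.020e-02 -9.995e-01  1.600e-03]
 [-5.000e-04 -1.600e-03 -1.000e+00]] [-0.00699592 -0.00619006 -0.00169559 -0.00138694 -0.00012002  0.00251645
 -0.0023819 ]
```

Run:
```python
from h import *
for t in("w8","w1","s7"):
    z=ld(t);px,P=cloud(z)
    m=(P[:,0]>.44)&(P[:,0]<.6)&(abs(P[:,1]+.278)<.03)&(P[:,2]>.03)&(P[:,2]<.13)&((P[:,0]<.48)|(P[:,0]>.565))
    print(t,m.sum(),P[m].min(0) if m.sum() else '',P[m].max(0) if m.sum() else '')
    m=(P[:,0]>.43)&(P[:,0]<.48)&(abs(P[:,1]+.29)<.06)&(P[:,2]>.02)&(P[:,2]<.13);Q=P[m]
    if m.sum():
        print(Q[np.argmax(Q[:,0])])
```

```text
w8 0  
w1 0  
s7 0
```

Call:
move_arm:
  motion:
    - {"fingers":1,"slide":[-3.2,3.5,50],"rot":[0,0,0.008]}
    - {"fingers":1,"slide":[-3.2,3.5,95],"rot":[0,0,0.008]}
    - {"fingers":1,"slide":[-3.2,3.5,135],"rot":[0,0,0.008]}
    - {"fingers":1,"slide":[-3.2,3.5,150],"rot":[0,0,0.008]}
    - {"fingers":1,"slide":[-3.2,3.5,160],"rot":[0,0,0.008]}
    - {"fingers":1,"slide":[-3.2,3.5,160],"rot":[0,0,0.008]}

```text
time: 11.55
ee_pos: [0.5208, -0.2796, 0.1366]
orientation: [[0.999, -0.041, -0.0], [-0.041, -0.999, 0.0], [-0.0, -0.0, -1.0]]
force: [-0.2, 0.1, 1.0]
finger_gap: 0.0852
```

Run:
```python
from snap import *
o=get_obs();print(o["ee_pos"],np.round(o["orientation"],4));snap("side","s9");o=get_obs();print(o["ee_pos"])
```

```text
[ 0.52075438 -0.27956052  0.13662195] [[ 9.992e-01 -4.120e-02 -0.000e+00]
 [-4.120e-02 -9.992e-01  4.000e-04]
 [-1.000e-04 -4.000e-04 -1.000e+00]]
[ 0.52128402 -0.28018486  0.13773746]
```

Call:
move_arm:
  motion:
    - {"fingers":1,"slide":[-0.5,-2.3,20],"rot":[0,0,-0.003]}
    - {"fingers":1,"slide":[-0.5,-2.3,40],"rot":[0,0,-0.003]}
    - {"fingers":1,"slide":[-0.5,-2.3,58],"rot":[0,0,-0.003]}
    - {"fingers":1,"slide":[-0.5,-2.3,68],"rot":[0,0,-0.003]}
    - {"fingers":1,"slide":[-0.5,-2.3,71],"rot":[0,0,-0.003]}
    - {"fingers":1,"slide":[-0.5,-2.3,71],"rot":[0,0,-0.003]}
    - {"fingers":1,"slide":[-0.5,-2.3,71],"rot":[0,0,-0.003]}

```text
time: 12.3
ee_pos: [0.5207, -0.2784, 0.0668]
orientation: [[0.999, -0.04, 0.002], [-0.04, -0.999, -0.001], [0.002, 0.001, -1.0]]
force: [0.3, 0.6, -0.1]
finger_gap: 0.0852
```

Call:
move_arm:
  motion:
    - {"fingers":0.7,"slide":[0,0,0],"rot":[0,0,0]}
    - {"fingers":0.5,"slide":[0,0,0],"rot":[0,0,0]}
    - {"fingers":0.5,"slide":[0,0,0],"rot":[0,0,0]}
    - {"fingers":0.5,"slide":[0,0,0],"rot":[0,0,0]}
    - {"fingers":0.5,"slide":[0,0,0],"rot":[0,0,0]}

```text
time: 12.8
ee_pos: [0.5208, -0.2784, 0.0669]
orientation: [[0.999, -0.04, 0.002], [-0.04, -0.999, -0.001], [0.002, 0.001, -1.0]]
force: [-0.8, 0.3, 6.1]
finger_gap: 0.065
```

Call:
move_arm:
  motion:
    - {"fingers":0.5,"slide":[0,0,-5],"rot":[0,0,0]}
    - {"fingers":0.5,"slide":[0,0,-15],"rot":[0,0,0]}
    - {"fingers":0.5,"slide":[0,0,-35],"rot":[0,0,0]}
    - {"fingers":0.5,"slide":[0,0,-60],"rot":[0,0,0]}
    - {"fingers":0.5,"slide":[0,0,-90],"rot":[0,0,0]}
    - {"fingers":0.5,"slide":[0,0,-120],"rot":[0,0,0]}
    - {"fingers":0.5,"slide":[0,0,-140],"rot":[0,0,0]}
    - {"fingers":0.5,"slide":[0,0,-140],"rot":[0,0,0]}

```text
time: 13.6
ee_pos: [0.5213, -0.2789, 0.2092]
orientation: [[0.999, -0.04, 0.006], [-0.04, -0.999, -0.003], [0.006, 0.002, -1.0]]
force: [0.3, -0.6, -0.9]
finger_gap: 0.0648
```

Run:
```python
from meas import *
o=get_obs();print(o["ee_pos"],np.round(o["orientation"],4));snap("wrist","w10")
inhand("w10",o["ee_pos"],o["orientation"]);print(get_obs()["ee_pos"])
```

```text
[ 0.52134337 -0.27887301  0.20921875] [[ 0.9992 -0.0399  0.0059]
 [-0.0399 -0.9992 -0.0027]
 [ 0.006   0.0025 -1.    ]]
y-0.08 n4937 top z -0.0103  x -0.0342..0.0316
y-0.07 n5507 top z -0.0099  x -0.0344..0.0317
y-0.06 n3647 top z -0.0101  x -0.0343..0.0318
y-0.05 n952 top z -0.0104  x -0.0344..0.0318
y-0.04 n865 top z -0.0105  x -0.0344..0.0319
y-0.03 n830 top z -0.0103  x -0.0344..0.0318
y-0.02 n844 top z -0.0214  x -0.0384..0.0360
y-0.01 n612 top z -0.0216  x -0.0379..0.0356
y-0.00 n460 top z -0.0101  x -0.0336..0.0314
y0.01 n553 top z -0.0103  x -0.0343..0.0318
y0.02 n497 top z -0.0101  x -0.0344..0.0319
y0.03 n248 top z -0.0085  x -0.0326..0.0306
y0.04 n160 top z 0.0041  x -0.0321..0.0302
ymin [-0.0762554  -0.07621538 -0.07608013 -0.0760095 ]
[ 0.52026928 -0.27829083  0.20701359]
```

View pics/w10.png

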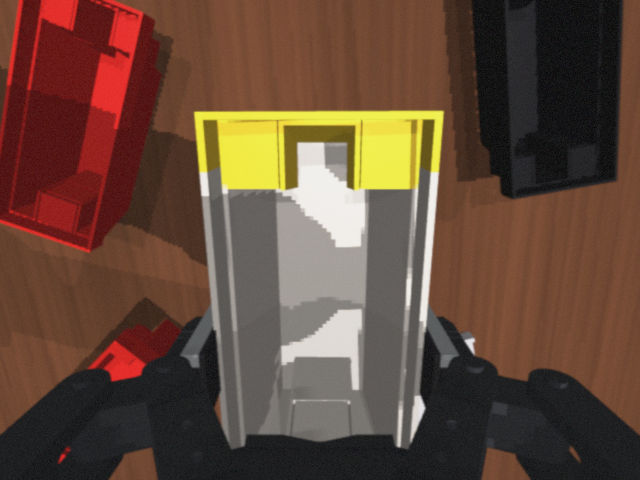

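Call:
move_arm:
  motion:
    - {"fingers":0.5,"slide":[0,-5,-20],"rot":[0,0,0.03]}
    - {"fingers":0.5,"slide":[-2,-20,-45],"rot":[0,0,0.1]}
    - {"fingers":0.5,"slide":[-4,-45,-65],"rot":[0,0,0.2]}
    - {"fingers":0.5,"slide":[-8,-80,-75],"rot":[0,0,0.3]}
    - {"fingers":0.5,"slide":[-12,-118,-75],"rot":[0,0,0.41]}
    - {"fingers":0.5,"slide":[-16,-156,-75],"rot":[0,0,0.52]}
    - {"fingers":0.5,"slide":[-20,-194,-75],"rot":[0,0,0.63]}
    - {"fingers":0.5,"slide":[-25,-230,-75],"rot":[0,0,0.73]}

```text
time: 14.45
ee_pos: [0.5028, -0.0454, 0.2789]
orientation: [[0.715, -0.699, -0.003], [-0.699, -0.715, 0.0], [-0.002, 0.002, -1.0]]
force: [0.2, 0.3, -1.2]
finger_gap: 0.065
```

Call:
move_arm:
  motion:
    - {"fingers":0.5,"slide":[-25,-23,0],"rot":[0,0,0.09]}
    - {"fingers":0.5,"slide":[-53,-48,0],"rot":[0,0,0.18]}
    - {"fingers":0.5,"slide":[-83,-75,0],"rot":[0,0,0.27]}
    - {"fingers":0.5,"slide":[-113,-102,0],"rot":[0,0,0.36]}
    - {"fingers":0.5,"slide":[-143,-129,0],"rot":[0,0,0.44]}
    - {"fingers":0.5,"slide":[-172,-156,0],"rot":[0,0,0.5]}
    - {"fingers":0.5,"slide":[-197,-178,0],"rot":[0,0,0.53]}
    - {"fingers":0.5,"slide":[-210,-190,0],"rot":[0,0,0.543]}

```text
time: 15.25
ee_pos: [0.4835, 0.2386, 0.2786]
orientation: [[0.258, -0.966, -0.003], [-0.966, -0.258, -0.0], [-0.0, 0.003, -1.0]]
force: [-0.0, -0.0, -2.0]
finger_gap: 0.0649
```

Call:
move_arm:
  motion:
    - {"fingers":0.5,"slide":[0,0,0],"rot":[0,0,0]}
    - {"fingers":0.5,"slide":[0,0,0],"rot":[0,0,0]}
    - {"fingers":0.5,"slide":[0,0,0],"rot":[0,0,0]}

```text
time: 15.55
ee_pos: [0.4854, 0.2337, 0.2797]
orientation: [[0.253, -0.967, -0.001], [-0.967, -0.253, -0.002], [0.001, 0.002, -1.0]]
force: [0.4, -0.8, -2.5]
finger_gap: 0.0647
```

```bash
cat > place.py <<'E'
from meas import *
import sys
tag,z0,z1=sys.argv[1],float(sys.argv[2]),float(sys.argv[3])
o=get_obs();pos=np.array(o["ee_pos"]);R=np.array(o["orientation"]);print(pos,np.round(R,4),"yaw",np.degrees(np.arctan2(R[1,0],R[0,0])),"j",np.round(o["joints"],2),o["force"])
snap("wrist",tag)
z=ld(tag);px,P=cloud(z);T=(P-pos)@R
# held: rim near tool z -.010
def rep(nm,m):
    Q=T[m];r=cv2.minAreaRect(Q[:,:2].astype(np.float32)*1000);print(nm,m.sum(),np.round(Q.min(0),4),np.round(Q.max(0),4),r)
# held rim around the yellow end
rep("held",(T[:,1]<-.03)&(T[:,2]<-.004)&(T[:,2]>-.0125)&(abs(T[:,0])<.045)&(T[:,1]>-.09))
rep("below",(P[:,2]>z0)&(P[:,2]<z1)&(abs(T[:,0])<.06)&(T[:,1]<-.074)&(T[:,1]>-.25))
E
python3 place.py w11 .128 .141
```

```text
[0.48541758 0.23372286 0.2796972 ] [[ 0.2534 -0.9674 -0.0013]
 [-0.9674 -0.2534 -0.0015]
 [ 0.0011  0.0017 -1.    ]] yaw -75.31995071730654 j [-0.49  0.25 -0.03  1.85  0.01  1.04 -1.83] [ 0.38991625 -0.83186668 -2.48990565]
held 5541 [-0.034  -0.0752 -0.0117] [ 0.0328 -0.03   -0.004 ] ((-0.6368637084960938, -52.56608581542969), (45.21660232543945, 66.71035766601562), 89.91036987304688)
below 1261 [-0.0446 -0.1189  0.1415] [ 0.0214 -0.0788  0.1515] ((-11.60378646850586, -98.86811065673828), (66.04541015625, 40.055606842041016), 0.13064517080783844)
```

View pics/w11.png

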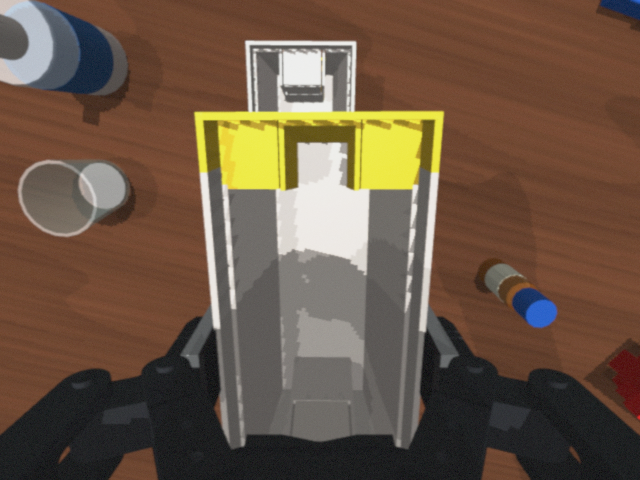

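Call:
move_arm:
  motion:
    - {"fingers":0.5,"slide":[-3,-12,5],"rot":[0,0,0.004]}
    - {"fingers":0.5,"slide":[-7,-28,15],"rot":[0,0,0.004]}
    - {"fingers":0.5,"slide":[-10,-38,30],"rot":[0,0,0.004]}
    - {"fingers":0.5,"slide":[-11,-43.7,42],"rot":[0,0,0.004]}
    - {"fingers":0.5,"slide":[-11,-43.7,50],"rot":[0,0,0.004]}
    - {"fingers":0.5,"slide":[-11,-43.7,50],"rot":[0,0,0.004]}
    - {"fingers":0.5,"slide":[-11,-43.7,50],"rot":[0,0,0.004]}
    - {"fingers":0.5,"slide":[-11,-43.7,50],"rot":[0,0,0.004]}

```text
time: 16.4
ee_pos: [0.5251, 0.2572, 0.2314]
orientation: [[0.251, -0.968, 0.001], [-0.968, -0.251, 0.001], [-0.0, -0.001, -1.0]]
force: [0.5, 0.2, -1.1]
finger_gap: 0.0653
```

```bash
python3 place.py w12 .126 .141; python3 place.py w12b .126 .141;python3 snap.py side:s12;python3 -c "
from h import *
crop('s12',200,150,400,350,4,'pics/s12c.png')"
```

```text
[0.52505078 0.25721758 0.23140392] [[ 2.513e-01 -9.679e-01  1.200e-03]
 [-9.679e-01 -2.513e-01  5.000e-04]
 [-2.000e-04 -1.300e-03 -1.000e+00]] yaw -75.44772797342902 j [-0.49  0.38 -0.02  1.79  0.01  0.97 -1.84] [ 0.47320241  0.1506669  -1.06294847]
held 5499 [-0.0343 -0.0752 -0.0116] [ 0.0329 -0.03   -0.004 ] ((-0.6970558166503906, -52.615394592285156), (67.19358825683594, 45.18183135986328), 0.028319383040070534)
[0.52506276 0.25725503 0.23144362] [[ 2.512e-01 -9.679e-01  1.300e-03]
 [-9.679e-01 -2.512e-01  7.000e-04]
 [-3.000e-04 -1.400e-03 -1.000e+00]] yaw -75.45034039584941 j [-0.49  0.38 -0.02  1.79  0.01  0.97 -1.84] [-0.09198505  0.3696942  -1.43657371]
held 5519 [-0.034  -0.0752 -0.0116] [ 0.0328 -0.03   -0.004 ] ((-0.5888710021972656, -52.621246337890625), (45.191349029541016, 66.76300048828125), 89.99304962158203)Traceback (most recent call last):
  File "place.py", line 12, in <module>
    rep("below",(P[:,2]>z0)&(P[:,2]<z1)&(abs(T[:,0])<.06)&(T[:,1]<-.074)&(T[:,1]>-.25))
    ~~~^^^^^^^^^^^^^^^^^^^^^^^^^^^^^^^^^^^^^^^^^^^^^^^^^^^^^^^^^^^^^^^^^^^^^^^^^^^^^^^^
  File "plac
[... 279 characters left out ...]
, out, keepdims, initial, where)
ValueError: zero-size array to reduction operation minimum which has no identity
Traceback (most recent call last):
  File "place.py", line 12, in <module>
    rep("below",(P[:,2]>z0)&(P[:,2]<z1)&(abs(T[:,0])<.06)&(T[:,1]<-.074)&(T[:,1]>-.25))
    ~~~^^^^^^^^^^^^^^^^^^^^^^^^^^^^^^^^^^^^^^^^^^^^^^^^^^^^^^^^^^^^^^^^^^^^^^^^^^^^^^^^
  File "place.py", line 9, in rep
    Q=T[m];r=cv2.minAreaRect(Q[:,:2].astype(np.float32)*1000);print(nm,m.sum(),np.round(Q.min(0),4),np.round(Q.max(0),4),r)
                                                                                        ~~~~~^^^
ValueError: zero-size array to reduction operation minimum which has no identity
```

View pics/s12c.png

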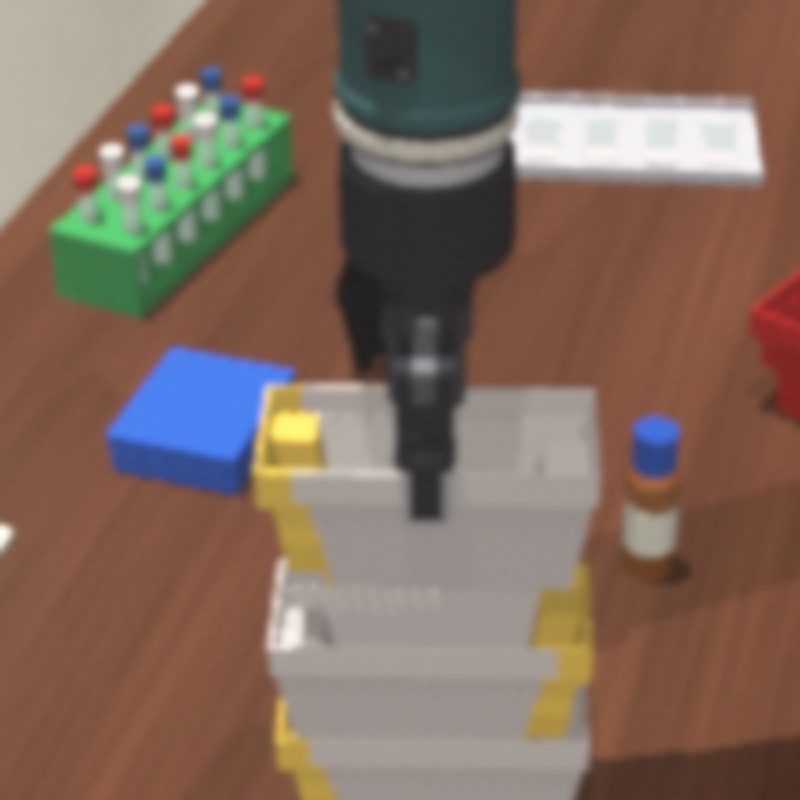

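Call:
move_arm:
  motion:
    - {"fingers":0.5,"slide":[1.8,0.5,0],"rot":[0,0,0]}
    - {"fingers":0.5,"slide":[1.8,0.5,8],"rot":[0,0,0]}
    - {"fingers":0.5,"slide":[1.8,0.5,18],"rot":[0,0,0]}
    - {"fingers":0.5,"slide":[1.8,0.5,28],"rot":[0,0,0]}
    - {"fingers":0.5,"slide":[1.8,0.5,36],"rot":[0,0,0]}
    - {"fingers":0.5,"slide":[1.8,0.5,39],"rot":[0,0,0]}
    - {"fingers":0.5,"slide":[1.8,0.5,39],"rot":[0,0,0]}
    - {"fingers":0.5,"slide":[1.8,0.5,39],"rot":[0,0,0]}

```text
time: 17.35
ee_pos: [0.525, 0.2554, 0.1917]
orientation: [[0.251, -0.968, 0.0], [-0.968, -0.251, 0.0], [-0.0, -0.0, -1.0]]
force: [0.5, 0.3, -2.2]
finger_gap: 0.0649
```

Call:
move_arm:
  motion:
    - {"fingers":0.5,"slide":[0,0,2],"rot":[0,0,0]}
    - {"fingers":0.5,"slide":[0,0,3.5],"rot":[0,0,0]}
    - {"fingers":0.5,"slide":[0,0,4.5],"rot":[0,0,0]}
    - {"fingers":0.5,"slide":[0,0,4.5],"rot":[0,0,0]}

```text
time: 17.75
ee_pos: [0.5248, 0.2553, 0.187]
orientation: [[0.251, -0.968, -0.0], [-0.968, -0.251, -0.0], [0.0, 0.0, -1.0]]
force: [0.2, 0.3, -2.1]
finger_gap: 0.0649
```

No contact yet; a little lower.

Call:
move_arm:
  motion:
    - {"fingers":0.5,"slide":[0,0,1],"rot":[0,0,0]}
    - {"fingers":0.5,"slide":[0,0,1.5],"rot":[0,0,0]}
    - {"fingers":0.5,"slide":[0,0,1.5],"rot":[0,0,0]}

```text
time: 18.05
ee_pos: [0.5251, 0.2555, 0.1867]
orientation: [[0.251, -0.968, 0.001], [-0.968, -0.251, 0.0], [-0.0, -0.001, -1.0]]
force: [-1.9, -1.4, 5.3]
finger_gap: 0.065
```

Contact (5 N, TCP 0.1867 as expected). Release and back off.

Call:
move_arm:
  motion:
    - {"fingers":0.85,"slide":[0,0,0],"rot":[0,0,0]}
    - {"fingers":1,"slide":[0,0,0],"rot":[0,0,0]}
    - {"fingers":1,"slide":[0,0,0],"rot":[0,0,0]}
    - {"fingers":1,"slide":[0,0,0],"rot":[0,0,0]}

```text
time: 18.45
ee_pos: [0.5249, 0.2553, 0.1855]
orientation: [[0.251, -0.968, 0.0], [-0.968, -0.251, -0.0], [0.0, -0.0, -1.0]]
force: [0.6, 1.3, -0.2]
finger_gap: 0.0854
```

Call:
move_arm:
  motion:
    - {"fingers":1,"slide":[0,0,-10],"rot":[0,0,0]}
    - {"fingers":1,"slide":[0,0,-40],"rot":[0,0,0]}
    - {"fingers":1,"slide":[0,10,-75],"rot":[0,0,0]}
    - {"fingers":1,"slide":[0,30,-100],"rot":[0,0,0]}
    - {"fingers":1,"slide":[0,40,-110],"rot":[0,0,0]}
    - {"fingers":1,"slide":[0,40,-110],"rot":[0,0,0]}
    - {"fingers":1,"slide":[0,40,-110],"rot":[0,0,0]}

```text
time: 19.15
ee_pos: [0.4861, 0.2451, 0.295]
orientation: [[0.251, -0.968, -0.0], [-0.968, -0.251, -0.0], [0.0, 0.0, -1.0]]
force: [-0.3, 0.5, 0.8]
finger_gap: 0.0855
```

Run:
```python
from meas import *
o=get_obs();print(o["ee_pos"],np.round(o["orientation"],3))
snap("wrist","w13");snap("side","s13")
for t in("w13","s13"):
    rect(t,0,0,.523,.2565,.188,.202,.1)
z=ld("w13");px,P=cloud(z)
# rim height along the length
c=np.array([.5237,.2563]);a=np.array([np.cos(.2533),np.sin(.2533)]);n=np.array([-a[1],a[0]])
u=(P[:,:2]-c)@a;v=(P[:,:2]-c)@n
for u0 in(-.06,-.03,0,.03,.06):
    for s in(-1,1):
        m=(abs(u-u0)<.008)&(s*v>.0305)&(s*v<.0325)&(P[:,2]>.18)&(P[:,2]<.21);print(u0,s,m.sum(),np.round(np.median(P[m,2]),4),end="; ")
crop("s13",200,150,400,350,4,"pics/s13c.png")
# bottle from side/wrist
m=(abs(P[:,0]-.457)<.05)&(abs(P[:,1]-.04)<.05)&(P[:,2]>.02)&(P[:,2]<.11)
print("\nbottle",m.sum())
for zz in(P[m],):
    t=zz[zz[:,2]>.094]; print(cv2.minEnclosingCircle(t[:,:2].astype(np.float32)*1000) if len(t) else None)
```

```text
[0.48610463 0.24511162 0.29498143] [[ 0.251 -0.968 -0.   ]
 [-0.968 -0.251 -0.   ]
 [ 0.     0.    -1.   ]]
world rect 4752 ((524.525146484375, 254.219970703125), (152.5194549560547, 66.32893371582031), 14.658337593078613) 0.19491100061839448
world rect 791 ((526.6586303710938, 254.39088439941406), (150.95660400390625, 71.03363800048828), 15.263758659362793) 0.19351959809999564
-0.06 -1 20 0.1805; -0.06 1 8 0.1952; -0.03 -1 32 0.1805; -0.03 1 7 0.1949; 0 -1 37 0.1807; 0 1 14 0.195; 0.03 -1 48 0.1806; 0.03 1 23 0.1953; 0.06 -1 79 0.1807; 0.06 1 31 0.1952; 
bottle 2216
((454.48333740234375, 37.27407455444336), 13.66126823425293)
```

View pics/s13c.png

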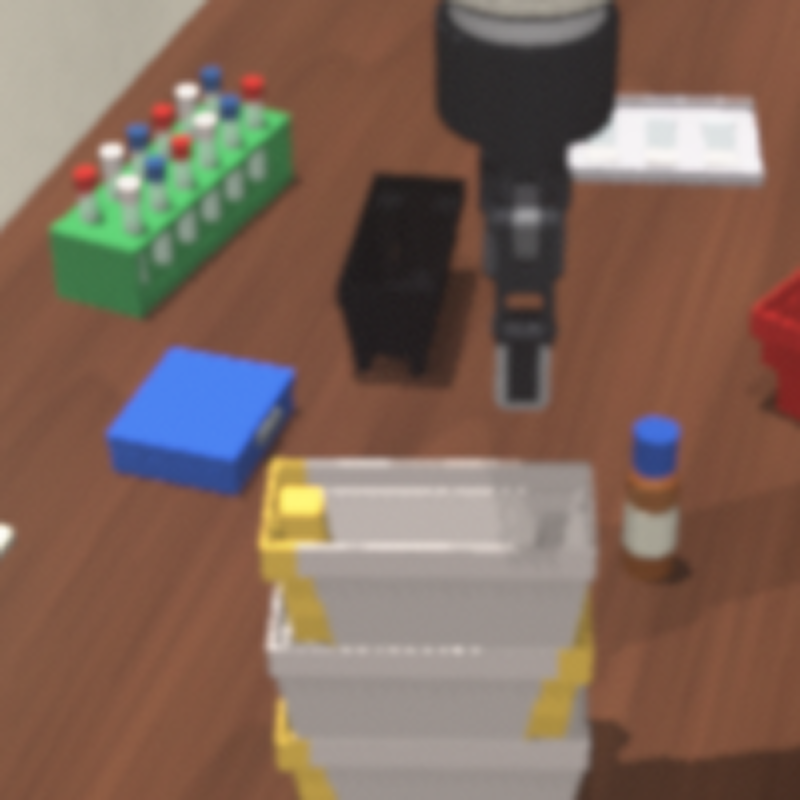

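View pics/w13.png

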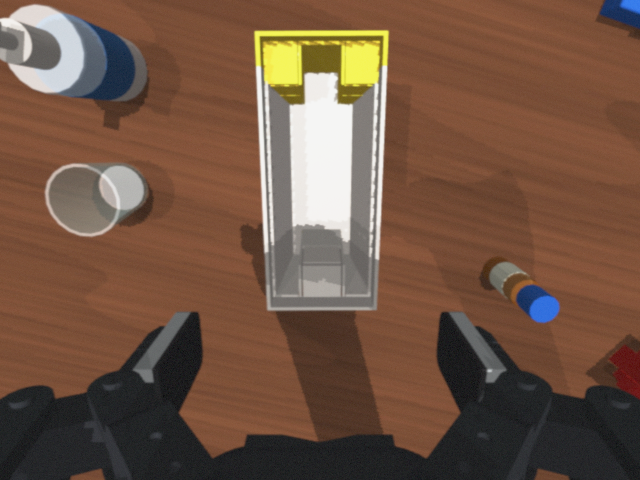

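Call:
move_arm:
  motion:
    - {"fingers":1,"slide":[15,5,0],"rot":[0,0,-0.12]}
    - {"fingers":1,"slide":[40,13,0],"rot":[0,0,-0.26]}
    - {"fingers":1,"slide":[70,22,0],"rot":[0,0,-0.4]}
    - {"fingers":1,"slide":[100,32,0],"rot":[0,0,-0.54]}
    - {"fingers":1,"slide":[130,42,0],"rot":[0,0,-0.68]}
    - {"fingers":1,"slide":[160,52,0],"rot":[0,0,-0.82]}
    - {"fingers":1,"slide":[190,61,0],"rot":[0,0,-0.96]}
    - {"fingers":1,"slide":[220,71,0],"rot":[0,0,-1.1]}

```text
time: 20.05
ee_pos: [0.4726, 0.013, 0.2943]
orientation: [[0.978, -0.21, -0.002], [-0.21, -0.978, -0.0], [-0.002, 0.001, -1.0]]
force: [-0.1, 0.0, -0.2]
finger_gap: 0.0855
```

Call:
move_arm:
  motion:
    - {"fingers":1,"slide":[2,10,8],"rot":[0,0,-0.13]}
    - {"fingers":1,"slide":[4,20,16],"rot":[0,0,-0.26]}
    - {"fingers":1,"slide":[5,28,24],"rot":[0,0,-0.38]}
    - {"fingers":1,"slide":[5,32,30],"rot":[0,0,-0.466]}
    - {"fingers":1,"slide":[5,32,30],"rot":[0,0,-0.466]}
    - {"fingers":1,"slide":[5,32,30],"rot":[0,0,-0.466]}
    - {"fingers":1,"slide":[5,32,30],"rot":[0,0,-0.466]}

```text
time: 20.75
ee_pos: [0.471, -0.0175, 0.2655]
orientation: [[0.969, 0.246, -0.0], [0.246, -0.969, 0.0], [-0.0, -0.0, -1.0]]
force: [1.1, 0.4, 0.2]
finger_gap: 0.0854
```

```bash
cat > bot.py <<'E'
from meas import *
import sys
tag=sys.argv[1]
o=get_obs();pos=np.array(o["ee_pos"]);R=np.array(o["orientation"]);print(pos,np.round(R,4),"yaw",np.degrees(np.arctan2(R[1,0],R[0,0])))
snap("wrist",tag)
z=ld(tag);px,P=cloud(z)
h=cv2.cvtColor(z["p"],cv2.COLOR_BGR2HSV)[px[:,1],px[:,0]]
m=(abs(P[:,0]-.457)<.06)&(abs(P[:,1]-.04)<.06)
t=P[m&(P[:,2]>.094)&(P[:,2]<.106)]
c=cv2.minEnclosingCircle(t[:,:2].astype(np.float32)*1000);print("top",len(t),np.median(t[:,2]),c)
# mask contour of bright cap top cast to z=.1
Q=np.array([c[0][0]/1000,c[0][1]/1000,.1]);print("tool",(Q-pos)@R)
b=P[m&(P[:,2]>.01)&(P[:,2]<.09)]
for z0 in(.015,.035,.055,.08):
    s=b[abs(b[:,2]-z0)<.004]
    if len(s)>10: print(z0,len(s),s.min(0),s.max(0))
E
python3 bot.py w14
```

```text
[ 0.47098718 -0.01752045  0.26548502] [[ 9.694e-01  2.457e-01 -1.000e-04]
 [ 2.457e-01 -9.694e-01  1.000e-04]
 [-1.000e-04 -1.000e-04 -1.000e+00]] yaw 14.221800569903726
top 1076 0.1003915269083561 ((454.91265869140625, 36.81782531738281), 12.908397674560547)
tool [-0.00221198 -0.05660346  0.16549165]
```

View pics/w14.png

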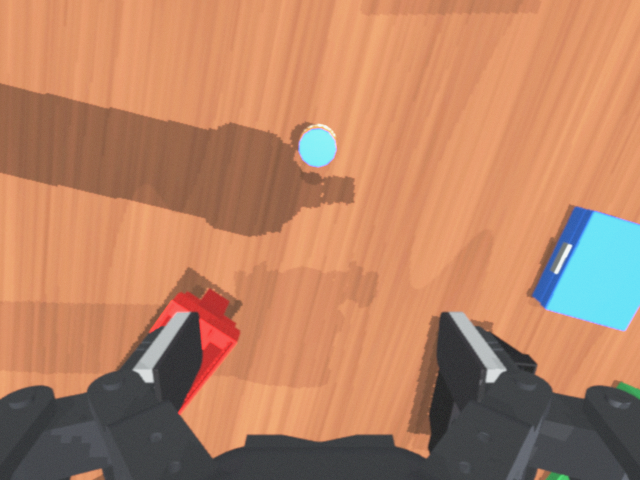

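Call:
move_arm:
  motion:
    - {"fingers":1,"slide":[-2.2,-20,15],"rot":[0,0,0]}
    - {"fingers":1,"slide":[-2.2,-45,45],"rot":[0,0,0]}
    - {"fingers":1,"slide":[-2.2,-56.5,80],"rot":[0,0,0]}
    - {"fingers":1,"slide":[-2.2,-56.5,105],"rot":[0,0,0]}
    - {"fingers":1,"slide":[-2.2,-56.5,125],"rot":[0,0,0]}
    - {"fingers":1,"slide":[-2.2,-56.5,130],"rot":[0,0,0]}
    - {"fingers":1,"slide":[-2.2,-56.5,130],"rot":[0,0,0]}
    - {"fingers":1,"slide":[-2.2,-56.5,130],"rot":[0,0,0]}

```text
time: 21.6
ee_pos: [0.4555, 0.0365, 0.1365]
orientation: [[0.969, 0.246, 0.002], [0.246, -0.969, 0.0], [0.002, 0.0, -1.0]]
force: [0.1, 0.0, 0.3]
finger_gap: 0.0854
```

```bash
python3 snap.py side:s15
python3 - <<'E'
from h import *
from rig import *
o=get_obs();print(o["ee_pos"],np.round(o["orientation"],3))
crop("s15",280,180,440,320,5,"pics/s15c.png")
E
```

```text
[0.4555683  0.03645692 0.13672474] [[ 0.969  0.246  0.002]
 [ 0.246 -0.969  0.   ]
 [ 0.002  0.    -1.   ]]
```

View pics/s15c.png

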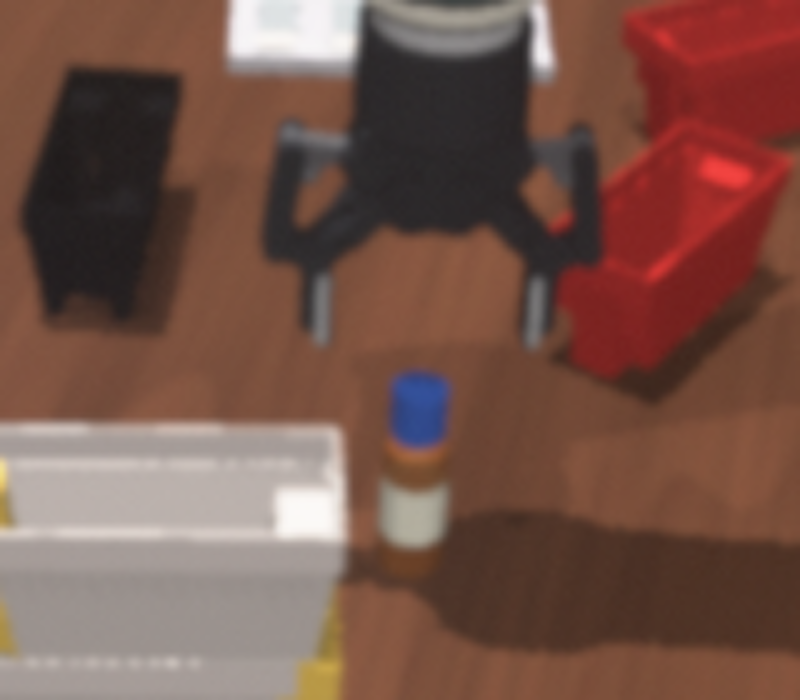

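Call:
move_arm:
  motion:
    - {"fingers":1,"slide":[-0.5,0,15],"rot":[0,0,0]}
    - {"fingers":1,"slide":[-0.5,0,28],"rot":[0,0,0]}
    - {"fingers":1,"slide":[-0.5,0,37],"rot":[0,0,0]}
    - {"fingers":1,"slide":[-0.5,0,38.5],"rot":[0,0,0]}
    - {"fingers":1,"slide":[-0.5,0,38.5],"rot":[0,0,0]}
    - {"fingers":0.5,"slide":[-0.5,0,38.5],"rot":[0,0,0]}
    - {"fingers":0.4,"slide":[-0.5,0,38.5],"rot":[0,0,0]}
    - {"fingers":0.3,"slide":[-0.5,0,38.5],"rot":[0,0,0]}

```text
time: 22.45
ee_pos: [0.4544, 0.0363, 0.0975]
orientation: [[0.969, 0.247, 0.001], [0.247, -0.969, 0.0], [0.001, 0.0, -1.0]]
force: [0.4, -0.6, 0.0]
finger_gap: 0.0438
```

Call:
move_arm:
  motion:
    - {"fingers":0.2,"slide":[0,0,0],"rot":[0,0,0]}
    - {"fingers":0.1,"slide":[0,0,0],"rot":[0,0,0]}
    - {"fingers":0.1,"slide":[0,0,0],"rot":[0,0,0]}
    - {"fingers":0.1,"slide":[0,0,0],"rot":[0,0,0]}
    - {"fingers":0.1,"slide":[0,0,0],"rot":[0,0,0]}
    - {"fingers":0.1,"slide":[0,0,0],"rot":[0,0,0]}

```text
time: 23.05
ee_pos: [0.4546, 0.0363, 0.0974]
orientation: [[0.969, 0.247, 0.001], [0.247, -0.969, 0.0], [0.001, 0.0, -1.0]]
force: [0.0, 0.5, 6.4]
finger_gap: 0.0244
```

Call:
move_arm:
  motion:
    - {"fingers":0.1,"slide":[0,0,-8],"rot":[0,0,0]}
    - {"fingers":0.1,"slide":[0,0,-25],"rot":[0,0,0]}
    - {"fingers":0.1,"slide":[0,0,-55],"rot":[0,0,0]}
    - {"fingers":0.1,"slide":[0,0,-95],"rot":[0,0,0]}
    - {"fingers":0.1,"slide":[0,0,-140],"rot":[0,0,0]}
    - {"fingers":0.1,"slide":[0,0,-185],"rot":[0,0,0]}
    - {"fingers":0.1,"slide":[0,0,-220],"rot":[0,0,0]}
    - {"fingers":0.1,"slide":[0,0,-235],"rot":[0,0,0]}

```text
time: 23.85
ee_pos: [0.4549, 0.0364, 0.3359]
orientation: [[0.969, 0.247, 0.005], [0.247, -0.969, 0.001], [0.005, 0.001, -1.0]]
force: [0.3, 0.3, -1.3]
finger_gap: 0.0241
```

Call:
move_arm:
  motion:
    - {"fingers":0.1,"slide":[0,0,0],"rot":[0,0,0]}
    - {"fingers":0.1,"slide":[0,0,0],"rot":[0,0,0]}

```text
time: 24.05
ee_pos: [0.4534, 0.0362, 0.3314]
orientation: [[0.969, 0.247, -0.001], [0.247, -0.969, -0.0], [-0.001, -0.0, -1.0]]
force: [-0.4, -0.4, -1.0]
finger_gap: 0.0238
```

```bash
python3 snap.py side:s16 wrist:w16
python3 - <<'E'
from h import *
from rig import *
o=get_obs();print(o["ee_pos"],np.round(o["orientation"],3),o["finger_gap"])
crop("s16",230,30,430,330,2.6,"pics/s16c.png")
E
```

```text
[0.45315698 0.03610565 0.330493  ] [[ 0.969  0.247 -0.003]
 [ 0.247 -0.969 -0.   ]
 [-0.003 -0.    -1.   ]] 0.024128757666399173
```

View pics/s16c.png

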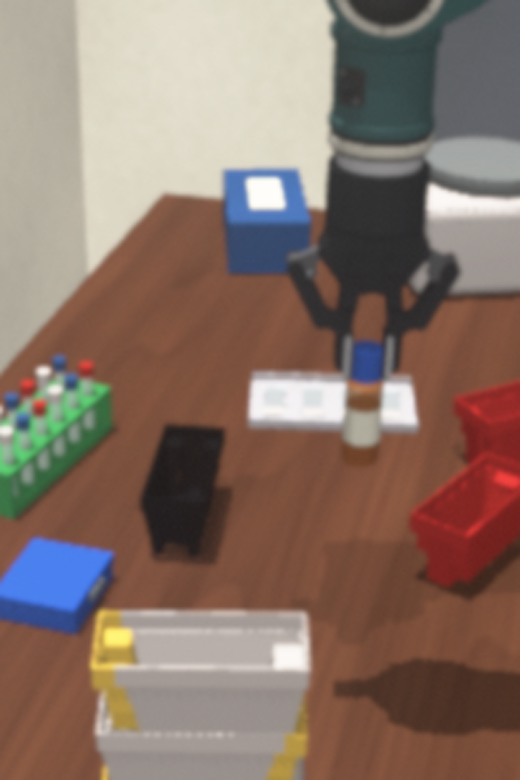

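View pics/w16.png

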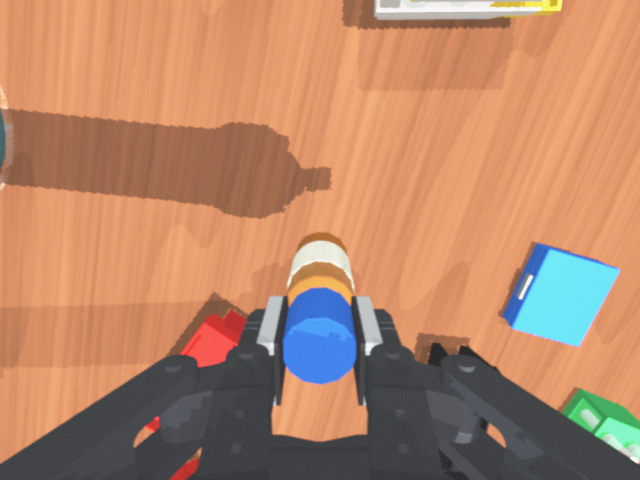

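Call:
move_arm:
  motion:
    - {"fingers":0.1,"slide":[8,-12,0],"rot":[0,0,-0.006]}
    - {"fingers":0.1,"slide":[25,-40,0],"rot":[0,0,-0.006]}
    - {"fingers":0.1,"slide":[48,-76,0],"rot":[0,0,-0.006]}
    - {"fingers":0.1,"slide":[72,-113,0],"rot":[0,0,-0.006]}
    - {"fingers":0.1,"slide":[95,-150,0],"rot":[0,0,-0.006]}
    - {"fingers":0.1,"slide":[113,-178,0],"rot":[0,0,-0.006]}
    - {"fingers":0.1,"slide":[121,-190,0],"rot":[0,0,-0.006]}
    - {"fingers":0.1,"slide":[123,-193.5,0],"rot":[0,0,-0.006]}

```text
time: 24.95
ee_pos: [0.5251, 0.2563, 0.3306]
orientation: [[0.967, 0.255, -0.002], [0.255, -0.967, -0.0], [-0.002, -0.0, -1.0]]
force: [1.3, -0.7, 0.6]
finger_gap: 0.0244
```

Call:
move_arm:
  motion:
    - {"fingers":0.1,"slide":[0,0,0],"rot":[0,0,0]}
    - {"fingers":0.1,"slide":[0,0,0],"rot":[0,0,0]}
    - {"fingers":0.1,"slide":[0,0,0],"rot":[0,0,0]}

```text
time: 25.25
ee_pos: [0.5257, 0.2525, 0.3323]
orientation: [[0.968, 0.25, 0.0], [0.25, -0.968, -0.001], [0.0, 0.001, -1.0]]
force: [0.4, 0.3, -0.3]
finger_gap: 0.0244
```

```bash
python3 snap.py side:s17 wrist:w17
python3 - <<'E'
from meas import *
o=get_obs();pos=o["ee_pos"];R=np.array(o["orientation"]);print(pos,np.round(R,3),"yaw",np.degrees(np.arctan2(R[1,0],R[0,0])))
crop("s17",200,100,400,300,4,"pics/s17c.png")
Q=rect("w17",0,0,.5245,.2542,.188,.203,.1)
T=(Q-pos)@R;print(T.min(0),T.max(0),cv2.minAreaRect(T[:,:2].astype(np.float32)*1000))
E
```

```text
[0.52574766 0.25292711 0.33245521] [[ 0.968  0.251  0.001]
 [ 0.251 -0.968 -0.   ]
 [ 0.001  0.    -1.   ]] yaw 14.522497516734644
world rect 3188 ((524.716064453125, 254.3089599609375), (152.870849609375, 66.72349548339844), 14.633687019348145) 0.1946334323275592
[-0.07720234 -0.03514207  0.13422943] [0.07569167 0.03163479 0.14446422] ((-0.7244186401367188, -1.6446266174316406), (66.72417449951172, 152.8708953857422), 89.88824462890625)
```

View pics/w17.png

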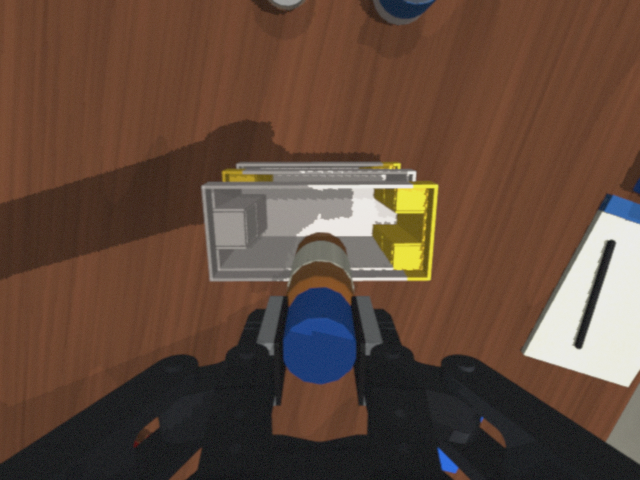

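View pics/s17c.png

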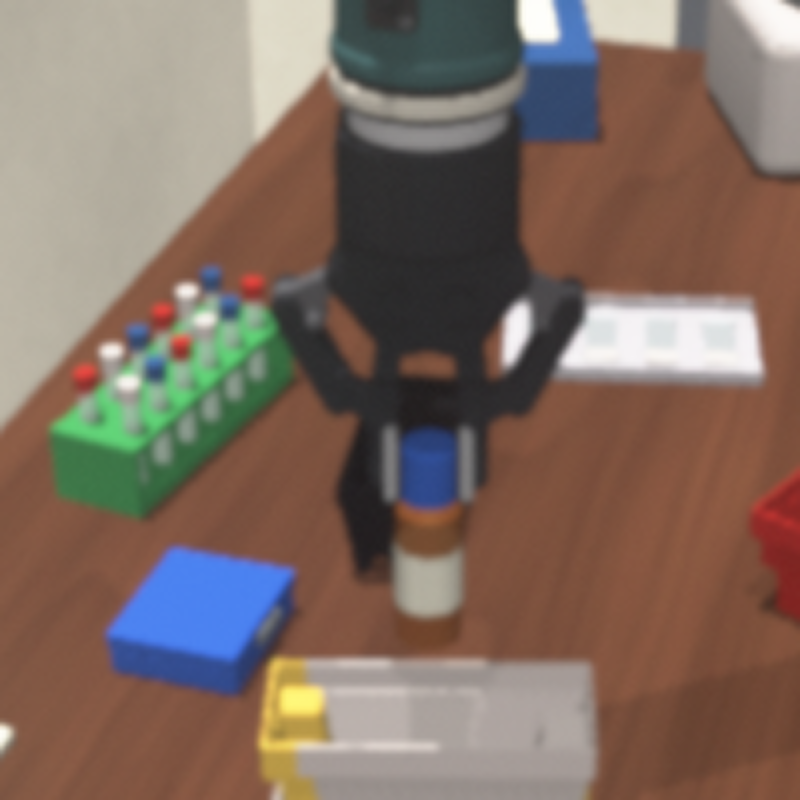

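Run:
```python
from meas import *
z=ld("w17");px,P=cloud(z)
a=np.radians(14.6);c=np.array([.524,.256]);A=np.array([[np.cos(a),np.sin(a)],[-np.sin(a),np.cos(a)]])
uv=(P[:,:2]-c)@A.T*1000
for nm,h in(("jar",.075),("upper",.135),("top",.195)):
    m=(abs(P[:,2]-h)<.003)&(uv[:,1]>20)&(uv[:,1]<45)&(abs(uv[:,0])<85)
    print(nm,m.sum(),"vmax",np.percentile(uv[m,1],[98,99.5,100]),"u",uv[m,0].min(),uv[m,0].max())
o=get_obs();T=(P-o["ee_pos"])@np.array(o["orientation"])
hsv=cv2.cvtColor(z["p"],cv2.COLOR_BGR2HSV)[px[:,1],px[:,0]]
m=(abs(hsv[:,0].astype(int)-110)<12)&(hsv[:,1]>120)&(abs(T[:,0])<.02)&(abs(T[:,1])<.03)&(T[:,2]<.06)&(T[:,2]>-.02)
t=T[m];top=t[:,2].min();print("cap",m.sum(),t.min(0),t.max(0));s=t[t[:,2]<np.percentile(t[:,2],2)+.003];print(cv2.minEnclosingCircle(s[:,:2].astype(np.float32)*1000),np.median(s[:,2]))
print(o["ee_pos"])
```

```text
jar 462 vmax [33.15790401 33.23903597 33.26130461] u -76.41860198788093 75.21157910275218
upper 631 vmax [33.31175954 33.36745637 33.47301783] u -76.17183245274826 75.65927703428763
top 1045 vmax [31.42797885 31.47631321 31.565531  ] u -75.9543051929464 76.22367234040959
cap 5763 [-0.01322288 -0.01345077 -0.00733396] [0.01119255 0.01285072 0.02194318]
((-1.3065547943115234, -0.5290713310241699), 13.426362037658691) -0.0027892059324117783
[0.52574766 0.25292711 0.33245521]
```

Call:
move_arm:
  motion:
    - {"fingers":0.1,"slide":[0.6,-1.1,8],"rot":[0,0,-0.002]}
    - {"fingers":0.1,"slide":[0.6,-1.1,22],"rot":[0,0,-0.002]}
    - {"fingers":0.1,"slide":[0.6,-1.1,38],"rot":[0,0,-0.002]}
    - {"fingers":0.1,"slide":[0.6,-1.1,54],"rot":[0,0,-0.002]}
    - {"fingers":0.1,"slide":[0.6,-1.1,66],"rot":[0,0,-0.002]}
    - {"fingers":0.1,"slide":[0.6,-1.1,70],"rot":[0,0,-0.002]}
    - {"fingers":0.1,"slide":[0.6,-1.1,70],"rot":[0,0,-0.002]}
    - {"fingers":0.1,"slide":[0.6,-1.1,70],"rot":[0,0,-0.002]}

```text
time: 26.15
ee_pos: [0.5262, 0.2555, 0.2625]
orientation: [[0.967, 0.254, 0.001], [0.254, -0.967, 0.0], [0.001, -0.0, -1.0]]
force: [0.4, 0.1, -1.3]
finger_gap: 0.0239
```

Run:
```python
from meas import *
o=get_obs();pos=o["ee_pos"];R=np.array(o["orientation"])
snap("wrist","w18")
print(pos,np.round(R,3))
Q=rect("w18",0,0,.5245,.2542,.188,.203,.1)
T=(Q-pos)@R;print(T.min(0),T.max(0),cv2.minAreaRect(T[:,:2].astype(np.float32)*1000))
```

```text
[0.52622716 0.25554555 0.26252491] [[ 0.967  0.254  0.001]
 [ 0.254 -0.967  0.   ]
 [ 0.001 -0.    -1.   ]]
world rect 6190 ((524.5623779296875, 254.28475952148438), (152.89120483398438, 66.96515655517578), 14.624152183532715) 0.19449959130930888
[-0.07849643 -0.0327573   0.05952855] [0.074504   0.03443187 0.07458242] ((-1.9918136596679688, 0.8088302612304688), (152.8912353515625, 66.9643325805664), 0.117763951420784)
```

View pics/w18.png

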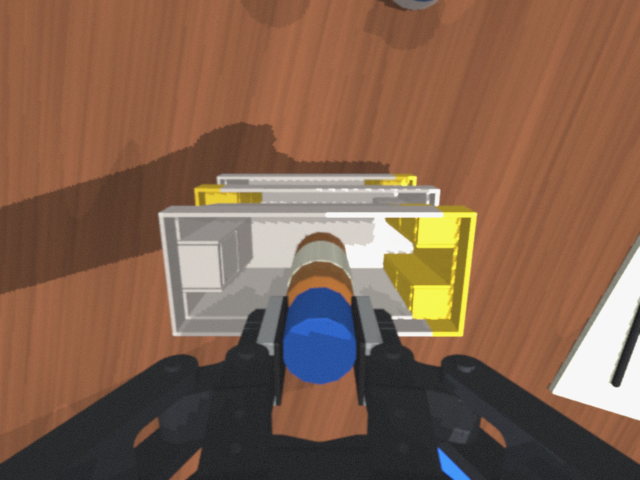

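Call:
move_arm:
  motion:
    - {"fingers":0.1,"slide":[-0.7,1.3,4],"rot":[0,0,0]}
    - {"fingers":0.1,"slide":[-0.7,1.3,14],"rot":[0,0,0]}
    - {"fingers":0.1,"slide":[-0.7,1.3,26],"rot":[0,0,0]}
    - {"fingers":0.1,"slide":[-0.7,1.3,34],"rot":[0,0,0]}
    - {"fingers":0.1,"slide":[-0.7,1.3,37],"rot":[0,0,0]}
    - {"fingers":0.1,"slide":[-0.7,1.3,37],"rot":[0,0,0]}
    - {"fingers":0.1,"slide":[-0.7,1.3,37],"rot":[0,0,0]}

```text
time: 26.9
ee_pos: [0.5257, 0.254, 0.2252]
orientation: [[0.967, 0.254, 0.0], [0.254, -0.967, 0.0], [0.0, -0.0, -1.0]]
force: [0.6, 0.0, -1.0]
finger_gap: 0.0241
```

Call:
move_arm:
  motion:
    - {"fingers":0.1,"slide":[0,0,1.5],"rot":[0,0,0]}
    - {"fingers":0.1,"slide":[0,0,3],"rot":[0,0,0]}
    - {"fingers":0.1,"slide":[0,0,4],"rot":[0,0,0]}
    - {"fingers":0.1,"slide":[0,0,4],"rot":[0,0,0]}

```text
time: 27.3
ee_pos: [0.5255, 0.2538, 0.221]
orientation: [[0.967, 0.254, -0.0], [0.254, -0.967, -0.0], [-0.0, 0.0, -1.0]]
force: [-0.1, 0.5, -0.3]
finger_gap: 0.0246
```

Call:
move_arm:
  motion:
    - {"fingers":0.1,"slide":[0,0,0.7],"rot":[0,0,0]}
    - {"fingers":0.1,"slide":[0,0,1],"rot":[0,0,0]}
    - {"fingers":0.1,"slide":[0,0,1],"rot":[0,0,0]}

```text
time: 27.6
ee_pos: [0.5257, 0.254, 0.2205]
orientation: [[0.967, 0.254, 0.0], [0.254, -0.967, 0.0], [0.0, -0.0, -1.0]]
force: [-1.6, 0.0, 3.4]
finger_gap: 0.0244
```

Call:
move_arm:
  motion:
    - {"fingers":0.35,"slide":[0,0,0],"rot":[0,0,0]}
    - {"fingers":0.45,"slide":[0,0,0],"rot":[0,0,0]}
    - {"fingers":0.6,"slide":[0,0,0],"rot":[0,0,0]}
    - {"fingers":0.7,"slide":[0,0,0],"rot":[0,0,0]}
    - {"fingers":0.7,"slide":[0,0,0],"rot":[0,0,0]}

```text
time: 28.1
ee_pos: [0.5256, 0.2539, 0.22]
orientation: [[0.967, 0.254, -0.0], [0.254, -0.967, -0.0], [-0.0, 0.0, -1.0]]
force: [0.1, 0.3, 0.1]
finger_gap: 0.0597
```

Call:
move_arm:
  motion:
    - {"fingers":0.7,"slide":[0,0,-8],"rot":[0,0,0]}
    - {"fingers":0.7,"slide":[0,0,-25],"rot":[0,0,0]}
    - {"fingers":0.7,"slide":[0,0,-55],"rot":[0,0,0]}
    - {"fingers":0.7,"slide":[0,0,-90],"rot":[0,0,0]}
    - {"fingers":0.7,"slide":[0,25,-110],"rot":[0,0,0]}
    - {"fingers":0.7,"slide":[0,60,-110],"rot":[0,0,0]}
    - {"fingers":0.7,"slide":[0,60,-110],"rot":[0,0,0]}
    - {"fingers":0.7,"slide":[0,60,-110],"rot":[0,0,0]}

```text
time: 28.9
ee_pos: [0.5411, 0.1951, 0.3307]
orientation: [[0.968, 0.252, 0.001], [0.252, -0.968, 0.0], [0.001, -0.0, -1.0]]
force: [-0.6, 0.3, 0.1]
finger_gap: 0.0599
```

```bash
python3 snap.py side:s19 wrist:w19 scene:c19
python3 - <<'E'
from meas import *
for t in("w19","s19","c19"):
    z=ld(t);px,P=cloud(z)
    a=np.radians(14.6);c=np.array([.524,.256]);A=np.array([[np.cos(a),np.sin(a)],[-np.sin(a),np.cos(a)]])
    uv=(P[:,:2]-c)@A.T*1000
    for nm,h in(("jar",.075),("upper",.135),("top",.195)):
        m=(abs(P[:,2]-h)<.004)&(abs(uv[:,1])<48)&(abs(uv[:,0])<85)
        if m.sum()>10: print(t,nm,m.sum(),"v",uv[m,1].min(),uv[m,1].max(),"u",uv[m,0].min(),uv[m,0].max())
    m=(P[:,2]>.219)&(P[:,2]<.23)&(np.hypot(*uv.T)<60)
    if m.sum()>5:
        r=cv2.minEnclosingCircle(uv[m].astype(np.float32));print("cap top (bin frame mm)",m.sum(),r,np.median(P[m,2]))
    rect(t,0,0,.5245,.2542,.188,.202,.09)
crop("s19",200,130,400,350,3,"pics/s19c.png");crop("c19",330,200,450,340,4,"pics/c19c.png")
E
```

```text
w19 upper 1067 v -25.464010379614432 21.71370019790059 u -76.40233649379564 75.33242260120768
w19 top 3274 v -34.86239387641827 31.289231347835518 u -75.90002437571255 76.66706882209932
cap top (bin frame mm) 1688 ((1.7040280103683472, -2.1011464595794678), 12.929512023925781) 0.22338307834730675
world rect 3942 ((524.8219604492188, 254.36782836914062), (152.5675048828125, 66.1489486694336), 14.598788261413574) 0.1948613356399722
s19 jar 400 v -11.085521048221116 37.502562517802225 u -74.38616919618342 76.47121614822892
s19 upper 471 v -14.087648991763947 35.89563594234613 u -73.59046729411139 77.28819189893427
s19 top 602 v -41.43287473092242 33.83309076540379 u -73.0530231350589 77.67630807955692
cap top (bin frame mm) 127 ((4.478603363037109, -1.175134539604187), 13.565718650817871) 0.22458388783396055
world rect 833 ((527.1346435546875, 253.1206817626953), (150.49923706054688, 75.38455963134766), 14.838862419128418) 0.19369992612346554
c19 jar 83 v -32.8944107217386 32.59713751634346 u 32.01471988317245 76.73577954579027
c19 upper 188 v -32.80741424188779 33.10448094496811 u -75.62858014030034 77.31386062022811
c19 top 294 v -34.739649215928495 31.18862671758098 u -76.89161147864083 78.3539785939308
cap top (bin frame mm) 127 ((2.910635232925415, -2.305593252182007), 13.396470069885254) 0.22275319013898265
world rect 371 ((525.1339721679688, 254.48422241210938), (155.31967163085938, 65.85555267333984), 14.713165283203125) 0.19421429819194336
```

View pics/s19.png

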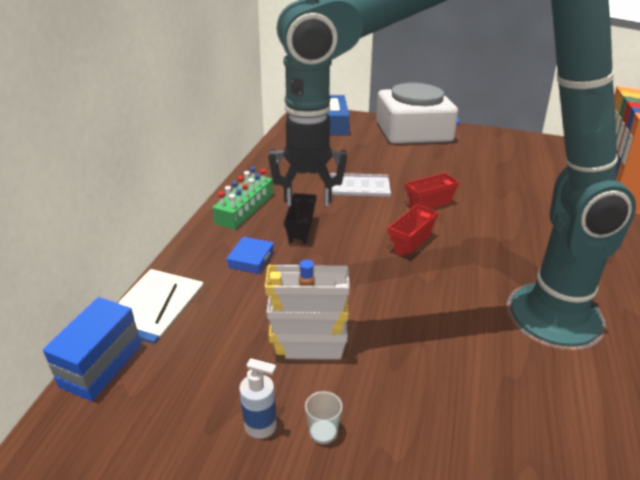

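View pics/w19.png

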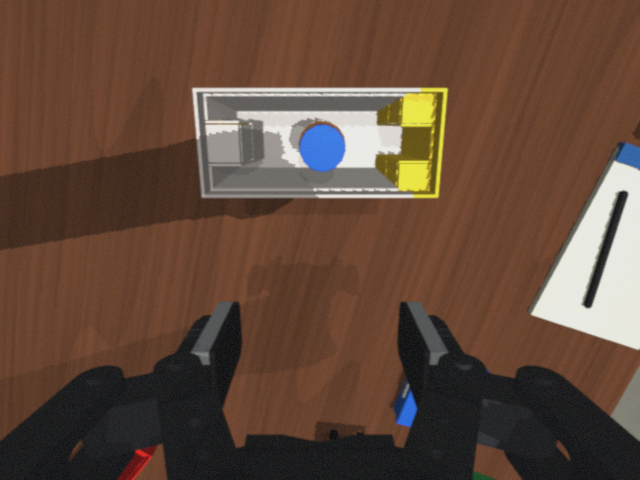

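View pics/c19.png

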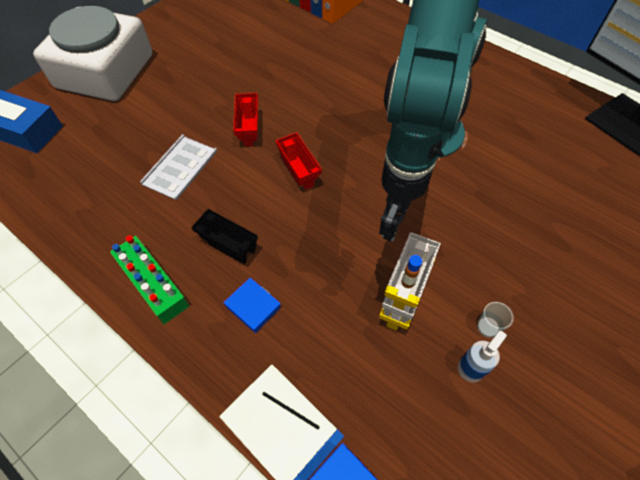

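```bash
python3 -c "
from rig import *
print(get_obs()['time']);print(sign_off())"
```

```text
29.05
the job is handed in; nothing more can be done
None
```

The three bins are stacked with yellow ends alternating, and the amber bottle stands upright in the top one. I handed the job in at about 29 s.

I lifted the upper nested bin onto the jar bin turned half a turn. The other bin then went on top of it, turned back, and I stood the bottle in it by its cap.

**Last checks, after the release:**
- **Heights:** the rims read 75, 135 and 195 mm, as they should. The cap top is at 223 mm, so the bottle stands on the top bin's floor.
- **Centring:** the upper bin is within about 1 mm of the jar bin. The top bin sits about 2 mm to one side, against 8 mm of play, so I left it. Its angle agrees with the jar bin's to about 0.2°.
- **Jar bin:** it shows no shift beyond measurement error.
- **Bystanders and look-alikes:** they look undisturbed in the last pictures.
- **Forces:** the highest wrist reading I saw was about 7 N, and the gripper ended clear of everything.

**Not checked or in disagreement:**
- The jars are hidden under the stack. I last saw both standing just before setting the first bin down, and nothing reached them after that.
- On level, the wrist-depth check of the top rim read 195 mm all along one long side. On the other side the samples missed the rim and caught the inner wall, reading about 180 mm. Level on that side rests on the median rim height and the pictures.
- The side camera's positions run 2–3 mm off the wrist camera's, about the stated calibration error.

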